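# Shut down a warming plate: slide the pots to their rings, hang the stirrer

### The arm

A 6-joint arm with a two-finger parallel gripper is mounted at the origin on the work surface; the furniture and walls round the work are solid. World frame = base frame: x ahead of the robot, y to its left, z up, the work surface at z = 0. Lengths are in mm, angles in rad, forces in N, time in s.
With the tool pointing down it reaches from about 275 to 725 mm from the base axis. Payload 15.9 kg.
Tool frame: the origin (TCP) lies at the very end of the fingers, on their centre line; the grasp point (between the pads) lies 19 mm behind it; z points along the fingers, x is the direction in which the jaws open and shut, and the axes are right-handed (so a half turn about z gives the same grasp; the last joint's range is limited). The gripper opens to 85 mm and grips with 20 to 120 N. Pads are 22 mm wide; open, the fingers measure 114 mm over their backs; the gripper's body (76 mm by 85 mm) begins 54 mm behind the grasp point. The pads swing forward as they close: fully open they stand 13 mm farther back than shut.
Start: joints at [-1.318, 0.213, -0.034, 1.323, 0, 1.571], TCP at [125.053, -484.094, 231.306] pointing down, gripper open.
Joint ranges: [-2.98, 2.98], [-0.74, 1.72], [-1.14, 1.35], [-2.1, 2.04], [-1.57, 1.44], [-3.14, 3.14]. Speed limits (rad/s): [1.89, 1.89, 2.39, 2.57, 3.14, 3.14].

### API

Orientations are given as a rotation vector (axis times angle).
In Python, from station import sense, camera, sign_off gives the robot as it stands. The module is installed in compiled form; this text tells all that it offers.
- The arm moves only by the shell command python3 -m crank 'ROWS' [FORCE]. ROWS is JSON, a list that holds one entry, the list of rows, each a list of 5 numbers: the shift along the world's x, y, z in mm, then the turn about the world's z in degrees, then the closure in counts, from 0 (fully open) to 255 (shut). In form: [[[tx, ty, tz, turn, hand], ...]]. A call has 1 to 8 rows; each row shifts and turns the commanded pose from where the row before left it; what a row does not reach is not made up. A row lasts 1/10 s, in which the tool goes at most 50 mm and 8.59 degrees, less where a joint would pass 70% of its speed; a pose out of reach is approached as far as the arm can. A call is refused whole if a number of a shift passes 50 or a number of a turn 8.59, either way. A call with a gripper value outside its range is refused whole. The fingers move at their own pace and stop on an object; FORCE is the grip in N (left out, the last holds). Time passes only in rows, so rows that do not move let the fingers close. It gives the time, the measured TCP pose, the force and the opening at its end, in the units of the state.
- sense(): the state, without advancing time (a new reading comes with each control period).
- camera(name): name is "side" or "top"; returns a dict with "img" (384x512x3 uint8, blue, green, red), "vfov" (degrees; the focal length in pixels is half the picture's height over the tangent of half this angle, whatever the lens; pixels are square), "cx", "cy" (the principal point, pixels), "world_to_cam" (4x4, takes a point from world to camera coordinates). Camera axes: x right, y up, looking along -z (the intrinsics and any distortion apply to the point x, -y, -z); pixel columns grow to the right and rows downward; lengths in mm; the calibration is good to about 2 mm. A picture is of the moment at which its call begins. There is no depth.
- sign_off(): hands the job in, once; it reports no verdict.
The state is a dict: "t": time; "joints": joint angles; "joint_velocities": joint speeds; "tau": joint torques, N m; "position": TCP position; "tool_rot": TCP orientation; "force": force on the tool from outside, world axes, zero at the start; "torque": the same for the moment, N m; "opening": finger opening in mm.
Only numpy, scipy, OpenCV 4.12 (cv2) and the standard library are available. Lean on these libraries where they do the work, as an engineer would, in place of code of your own. Each camera call takes 0.05 s, during which the arm holds its last target.

### The job

Shut down the warming plate. Slide every lidded pot that stands on its dark heating squares across the plate, without lifting it, into the rest ring of its own size (the ring only slightly wider than the pot), and push the black switch lever on the left side of the plate fully away from the robot. The fork hanger on the right swings freely on its pin: steady it by touch until it hangs still, then hang the stirrer in the fork by its collar; do all this in any order, leave the tape roll, the solder spool and the cleaner bottle alone, and let go of everything.

Things in the scene. Friction and masses are not known exactly. Their poses are not given: they have to be found in the camera images.
- plate: Fixed warming plate, 300 x 300 mm aluminium top on legs; origin at bench level below its centre, z up. Plate x points away from the robot, plate y to its left (yaw up to 0.1 rad). Grey switch housing on its left front side (plate x -90, y +179 mm, 80 x 58 mm, top level with the plate's top). Hanger post at plate x +120, y -240 mm, 16 mm thick, 313 mm high.
- plate_top (a point): Centre of the plate's flat top, 85 mm above the bench. A steel lip 8 mm high and 6 mm wide runs round the edge. On the left half, at plate y +85 mm and x -90, 0, +90 mm, three 80 mm dark squares (heating spots) where the pots start; on the right half three rest rings.
- pan: Wide low lidded dark steel pot, 80 mm diameter, loose, 0.2-0.45 kg; origin at the centre of its underside, z up. Lid top 28 mm above the origin, on it a round black knob of 20 mm diameter whose top is 58 mm above the origin. Slides easily. May be absent (None).
- saucepan: Middle lidded steel pot, 68 mm diameter, loose, 0.2-0.45 kg; origin at the centre of its underside, z up. Lid top 42 mm above the origin, on it a round black knob of 20 mm diameter whose top is 72 mm above the origin. Slides easily. May be absent (None).
- kettle: Small tapering aluminium kettle with a short spout, 56 mm diameter at the foot, loose, 0.17-0.35 kg; origin at the centre of its underside, z up. Lid 36 mm above the origin, on it a round black knob of 20 mm diameter whose top is 66 mm above the origin. May be absent (None).
- ring_pan: Widest rest ring, a thin black line of 90 mm inner diameter printed on the plate top, for the pan; origin at its centre on the plate's top. The rings lie at plate y about -85 mm and x about -90, 0, +90 mm; which ring is in which place varies.
- ring_saucepan: Middle rest ring, black line of 78 mm inner diameter printed on the plate top, for the saucepan; origin at its centre on the plate's top.
- ring_kettle: Smallest rest ring, black line of 66 mm inner diameter printed on the plate top, for the kettle; origin at its centre on the plate's top.
- switch (a joint): Angle of the switch lever (rad): about 0 = on, leaning to the robot; 1.0 = off, leaning away from the robot. It stays where it is left; a light push moves it.
- switch_tip (a point): Centre of the tip of the black switch lever (lever about 50 mm long, turning about an axis along plate y just above the grey housing); it swings along plate x.
- hanger (a joint): Swing angle of the fork hanger (rad), 0 = hanging straight down; positive moves the fork to plate +y (left). Its pin lies along plate x, 300 mm above the bench. It swings almost undamped, by up to 0.3 rad, period about 0.7 s, until something touches it.
- fork_slot (a point): Middle of the fork's slot, on the top of the two prongs, 122 mm below the pin when at rest. Two round prongs, 6 mm thick, point along plate -x to the robot and leave a slot 16 mm wide, open towards the robot, from 20 mm behind this point to 23 mm before it; then the tips flare out and rise 6 mm over another 13 mm.
- fork_neck (a point): Point on the single round bar (8 mm thick, along plate x, 64 mm long) that carries the fork, 57 mm behind the slot's middle and 3 mm lower; 45 mm behind this point the bar turns straight up to the pin. A touch from the side here steadies the hanger.
- stirrer: Steel stirrer standing on the bench left of the plate, 114 mm tall, loose, 0.15 kg; origin at the centre of its underside, z up. Round foot 42 mm diameter and 30 mm high, round neck 8 mm thick up to 74 mm, collar 28 mm diameter from 74 to 78 mm, black round grip 18 mm diameter from 78 to 114 mm.
- collar (a point): Centre of the underside of the stirrer's collar, 74 mm above the stirrer's origin. Hung up, the collar lies on the prongs with the neck in the slot.
- tape_roll: Blue roll of tape, 100 mm diameter, 19 mm high, lying on the bench in front of the plate; origin at the centre of its underside. Leave alone.
- solder_spool: Small black spool of solder, 59 x 72 mm, 41 mm high, on the bench in front of the plate; origin at the centre of its underside. Leave alone.
- cleaner_bottle: White dropper bottle with a red cap, 55 mm diameter, 122 mm tall, behind the plate; origin at the centre of its underside. Leave alone.
Not all that is in view belongs to the job. Leave any blue or purple look-alike of the stirrer alone.

How it is judged (in metres and radians):
On the way, in this order (a step that is already met when the one before it is completed fails the run):
1. the empty fork hanger hangs still (within 0.05 rad of straight down, slower than 0.15 rad/s, for 1 s) (value of joint hanger between -0.05 and 0.05 rad and velocity of joint hanger between -0.15 and 0.15 rad/s and distance between collar and fork_slot above 0.06 m), for 1 s.
2. the stirrer hangs in the fork by its collar (horizontal distance between collar and fork_slot below 0.022 m and distance between collar and fork_slot below 0.026 m and angle between stirrer's own z axis and vertical below 0.3 rad), for 0.3 s.
At the end, for the whole second after the job is handed in: Every pot present rests on the plate within 9 mm of the centre of the ring of its size; the switch lever is fully away from the robot (over 0.85 rad); the stirrer hangs upright in the fork, its collar on the prongs within 22 mm of the slot's middle (all of step 2 and horizontal distance between pan and ring_pan below 0.009 m and z of pan in the frame of ring_pan below 0.004 m and linear speed of each of pan, saucepan, kettle below 0.02 m/s and horizontal distance between saucepan and ring_saucepan below 0.009 m and z of saucepan in the frame of ring_saucepan below 0.004 m and horizontal distance between kettle and ring_kettle below 0.009 m and z of kettle in the frame of ring_kettle below 0.004 m and value of joint switch above 0.85 rad); the robot touches nothing.
It fails at once if the pan is lifted more than 12 mm off the plate (z of pan in the frame of ring_pan above 0.012 m).
It fails at once if the saucepan is lifted more than 12 mm off the plate (z of saucepan in the frame of ring_saucepan above 0.012 m).
It fails at once if the kettle is lifted more than 12 mm off the plate (z of kettle in the frame of ring_kettle above 0.012 m).
It fails at once if the tape roll, solder spool or cleaner bottle is moved more than 40 mm (distance of any of tape_roll, solder_spool, cleaner_bottle from where it was at the start of the episode above 0.04 m).
Of pan, saucepan, kettle only 2 to 3 are there at a start; the rules pass over those that are not, and their reading is None.
At some moment in a run one of pan, saucepan, kettle may be knocked a few centimetres aside while the robot is not near it.
It also fails if it takes over 210 s, if anything falls off the work surface, if the arm or the gripper's body presses on something with over 40 N, if the wrist force passes 120 N, or if a joint passes its speed limit or range.

## Working session

There is one attempt and no reset: what is moved stays moved. The work goes in short steps, Python scripts to look and compute and a shell command to move; the robot and the scene stay as the last step left them, time stands still between calls to the robot, and variables do not carry over. Pictures are saved under pics/ and viewed, and the job is handed in when it is done.

```bash
mkdir -p pics; ls
python3 - <<'E'
from station import sense, camera
import cv2,numpy as np
print(sense())
for n in("side","top"):
    c=camera(n); cv2.imwrite(f"pics/{n}0.png",c["img"]); print(n,c["vfov"],c["cx"],c["cy"],np.round(c["world_to_cam"],4).tolist(),[k for k in c])
E
```

```text
pics
{'t': 0.0, 'joints': array([-1.31797782e+00,  2.13333552e-01, -3.50240029e-02,  1.32347137e+00,
       -3.91786454e-05,  1.57079084e+00]), 'joint_velocities': array([-0.00066974,  0.00137356,  0.00026563, -0.00141118,  0.00108005,
       -0.00083154]), 'tau': array([-3.73747927e-03, -6.86156130e+01,  4.87121916e+01,  1.73219992e-02,
       -1.61381363e-04, -9.43707704e-06]), 'position': array([ 124.97714124, -483.80752262,  230.84136864]), 'tool_rot': array([-2.48330972e+00,  1.92327786e+00,  1.31980680e-03]), 'force': array([ 0.72316863, -1.03384868,  0.56546477]), 'torque': array([-0.01252029, -0.01131361,  0.00992571]), 'opening': 85.27007223481948}
side 47.33483352405608 258.93055127659864 194.574832541076 [[0.2528, 0.9675, -0.0099, -132.1444], [-0.8254, 0.221, 0.5196, 371.7748], [0.5049, -0.1231, 0.8544, -1775.5666], [0.0, 0.0, 0.0, 1.0]] ['img', 'vfov', 'cx', 'cy', 'world_to_cam']
top 54.23473905394403 257.84066690781634 189.8115950346605 [[0.0067, -0.9996, -0.0285, 8.9091], [0.9968, 0.0044, 0.0799, -589.088], [-0.0797, -0.029, 0.9964, -1458.698], [0.0, 0.0, 0.0, 1.0]] ['img', 'vfov', 'cx', 'cy', 'world_to_cam']
```

Run:
```python
import cv2
for n in("side","top"):
    i=cv2.imread(f"pics/{n}0.png"); cv2.imwrite(f"pics/{n}0b.png",cv2.resize(i,(800,600),interpolation=cv2.INTER_CUBIC))
```

```text
(no output)
```

View pics/side0b.png

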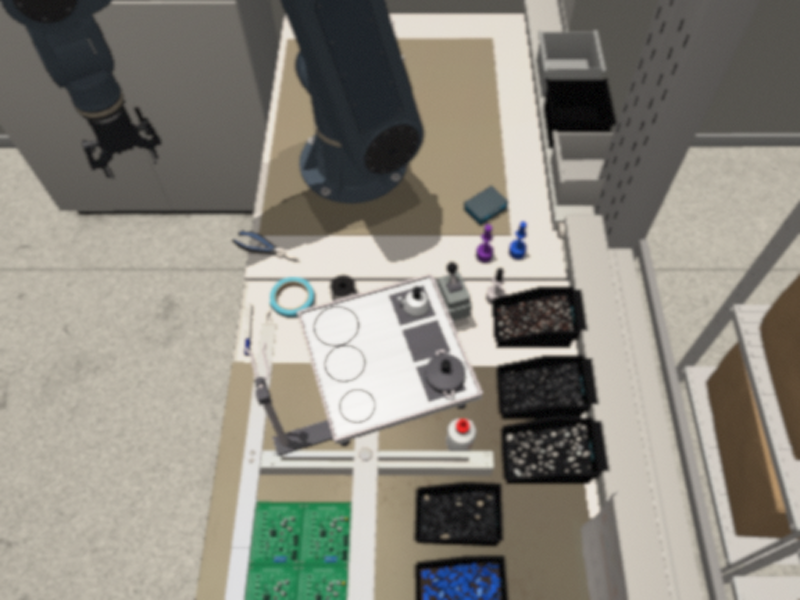

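View pics/top0b.png

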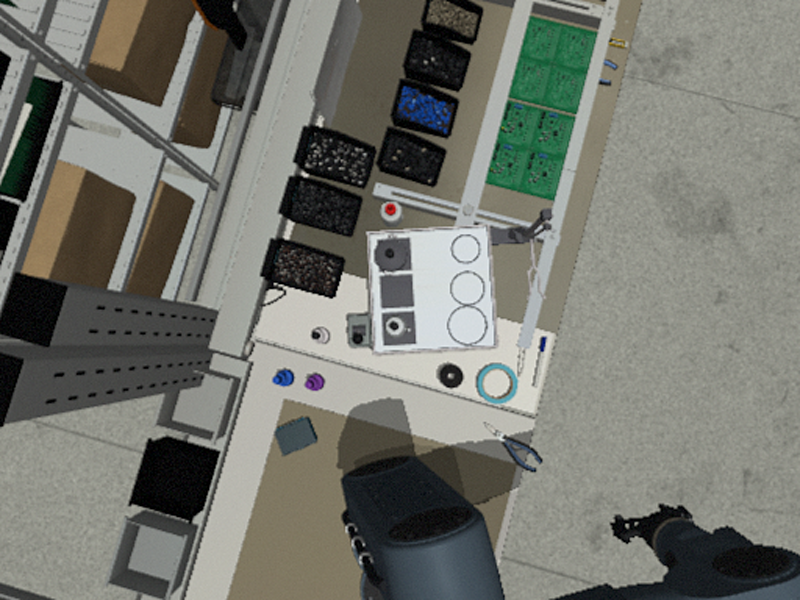

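```bash
cat > h.py <<'E'
import numpy as np,cv2
from station import sense,camera
def K(c):
    f=192/np.tan(np.radians(c["vfov"])/2); return f
def proj(c,p):
    p=np.atleast_2d(p).astype(float); q=(c["world_to_cam"][:3,:3]@p.T).T+c["world_to_cam"][:3,3]
    f=K(c); return np.c_[c["cx"]+f*q[:,0]/-q[:,2], c["cy"]-f*q[:,1]/-q[:,2]]
def ray(c,uv):
    f=K(c); d=np.array([(uv[0]-c["cx"])/f,-(uv[1]-c["cy"])/f,-1.])
    R=c["world_to_cam"][:3,:3];t=c["world_to_cam"][:3,3]
    return -R.T@t, R.T@d
def onz(c,uv,z):
    o,d=ray(c,uv); return o+d*(z-o[2])/d[2]
def tri(c1,u1,c2,u2):
    A=[];b=[]
    M=np.zeros((3,3));v=np.zeros(3)
    for c,u in((c1,u1),(c2,u2)):
        o,d=ray(c,u);d/=np.linalg.norm(d);P=np.eye(3)-np.outer(d,d);M+=P;v+=P@o
    x=np.linalg.solve(M,v);r=[np.linalg.norm((np.eye(3)-np.outer(d/np.linalg.norm(d),d/np.linalg.norm(d)))@(x-o)) for o,d in(ray(c1,u1),ray(c2,u2))]
    return x,r
def crop(c,name,x0,y0,x1,y1,s):
    i=c["img"][y0:y1,x0:x1]; cv2.imwrite("pics/"+name+".png",cv2.resize(i,None,fx=s,fy=s,interpolation=cv2.INTER_CUBIC))
E
python3 - <<'E'
from h import *
c=camera("top"); crop(c,"t1",150,130,360,280,3.8)
d=camera("side"); crop(d,"s1",140,130,360,300,3.6)
print(proj(c,sense()["position"]),proj(d,sense()["position"]))
E
```

```text
[[406.91842446 327.04120529]] [[ 87.06595084 109.79560924]]
```

View pics/t1.png

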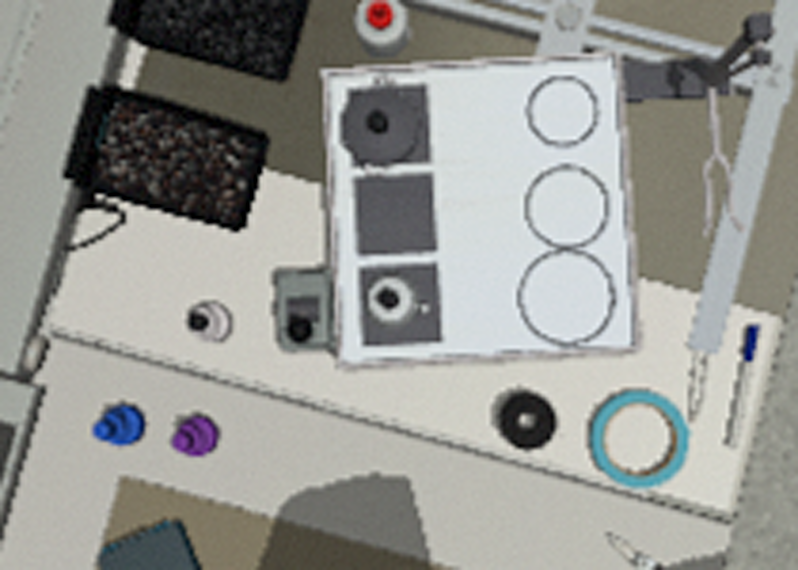

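View pics/s1.png

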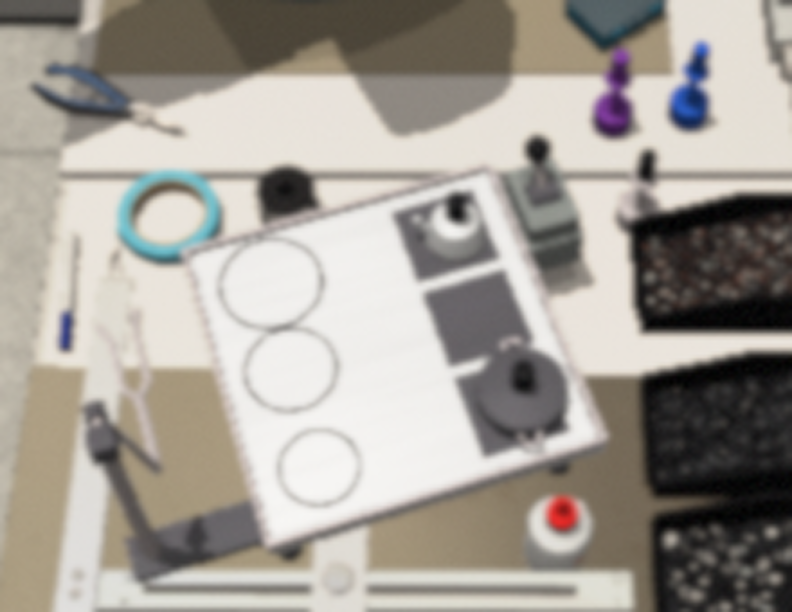

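Run:
```python
from h import *
c=camera("top");d=camera("side")
def o(p):return np.array([150+p[0]/3.8,130+p[1]/3.8])
def os(p):return np.array([140+p[0]/3.6,130+p[1]/3.6])
# ring centres (fit ellipses by eye bounding) 
T={'kring':(563,111),'sring':(567,207),'pring':(567,297),'sq_far':(388,125),'sq_mid':(397,214),'sq_near':(401,303)}
S={'kring':(319,468),'sring':(291,369),'pring':(271,283)}
for k in T: print(k,onz(c,o(T[k]),85).round(1), onz(d,os(S[k]),85).round(1) if k in S else '')
for k,z in(('corners',93),):
    for p in((323,70),(612,57),(637,350),(341,366)): print(onz(c,o(p),93).round(1))
    for p in((487,168),(608,437),(268,547),(182,252)): print('s',onz(d,os(p),93).round(1))
print('stirrer foot/top',onz(c,o((212,322)),15).round(1),onz(c,o((199,323)),114).round(1),tri(c,o((199,323)),d,os((648,158))))
print('pan knob',tri(c,o((377,121)),d,os((523,370))), onz(c,o((377,121)),143))
print('kettle knob',tri(c,o((388,298)),d,os((457,203))), onz(c,o((388,298)),151))
print('switch',tri(c,o((299,328)),d,os((538,150))))
print('bottle',onz(c,o((379,14)),122))
print('tape',onz(c,o((638,438)),19),'spool',onz(c,o((527,419)),41))
```

```text
kring [ 701.5 -142.2   85. ] [ 706.3 -142.1   85. ]
sring [ 605.1 -146.    85. ] [ 609.4 -145.6   85. ]
pring [ 515.6 -145.8   85. ] [ 520.3 -145.    85. ]
sq_far [687.  33.  85.] 
sq_mid [597.4  23.3  85. ] 
sq_near [508.6  18.6  85. ] 
[741.2  98.3  93. ]
[ 754.7 -190.4   93. ]
[ 463.8 -213.5   93. ]
[446.1  77.1  93. ]
s [456.1  75.3  93. ]
s [745.1  99.9  93. ]
s [ 766.5 -197.6   93. ]
s [ 472.4 -216.7   93. ]
stirrer foot/top [489.5 218.6  15. ] [487.2 214.7 114. ] (array([487.91831174, 219.67963896,  99.28831658]), [np.float64(2.397741746915637), np.float64(2.3977417469156177)])
pan knob (array([683.86452571,  41.59400645, 130.9956941 ]), [np.float64(0.04150280430659175), np.float64(0.04150280430663948)]) [682.0068581   41.00022305 143.        ]
kettle knob (array([512.13810082,  30.04303339, 135.66810655]), [np.float64(0.6840700501070947), np.float64(0.6840700501071119)]) [511.54198609  28.6960609  151.        ]
switch (array([482.77803344, 113.83681062, 145.92673191]), [np.float64(0.4313857519042021), np.float64(0.4313857519040982)])
bottle [791.49661073  41.04957623 122.        ]
tape [ 373.36655338 -223.57028115   19.        ] spool [ 392.96796962 -108.62875368   41.        ]
```

Run:
```python
from h import *
c=camera("top");d=camera("side")
a=cv2.resize(c["img"][300:384,370:470],None,fx=4,fy=4,interpolation=cv2.INTER_CUBIC)
b=cv2.resize(d["img"][60:144,40:140],None,fx=4,fy=4,interpolation=cv2.INTER_CUBIC)
cv2.imwrite("pics/g.png",np.clip(np.hstack([a,b]).astype(int)*2,0,255).astype(np.uint8))
```

```text
(no output)
```

View pics/g.png

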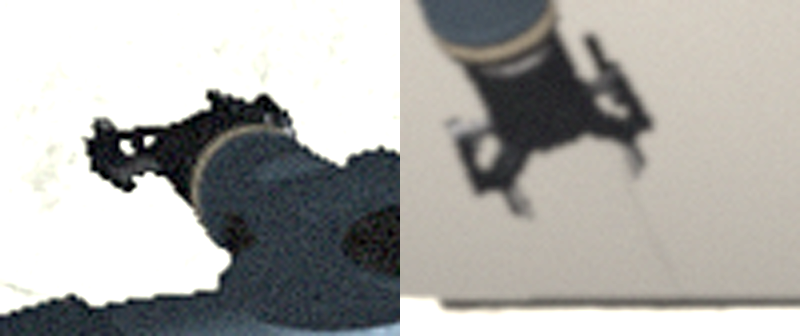

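```bash
cat > plate.py <<'E'
from h import *
def rings(c,box,z=85):
    x0,y0,x1,y1=box; g=cv2.cvtColor(c["img"],cv2.COLOR_BGR2GRAY)
    s=4;g=cv2.resize(g[y0:y1,x0:x1],None,fx=s,fy=s,interpolation=cv2.INTER_CUBIC)
    bg=cv2.medianBlur(g,61); m=((bg.astype(int)-g>25)&(bg>170)).astype(np.uint8)
    fl=cv2.findContours(m,cv2.RETR_CCOMP,cv2.CHAIN_APPROX_NONE)
    out=[]
    for k,h in zip(fl[0],fl[1][0]):
        if h[3]<0 or cv2.contourArea(k)<1500: continue
        (u,v),ax,an=cv2.fitEllipse(k)
        out.append((onz(c,((u+.5)/s-.5+x0,(v+.5)/s-.5+y0),z).round(1),np.round(ax,1)))
    return out
if __name__=="__main__":
    for n,b in(("top",(270,140,325,225)),("side",(190,185,250,280))):
        c=camera(n); print(n); [print(r) for r in rings(c,b)]
        g=cv2.cvtColor(c["img"],cv2.COLOR_BGR2HSV); 
        m=((g[...,2]>185)&(g[...,1]<40)).astype(np.uint8)
E
python3 plate.py
```

```text
top
(array([ 516.8, -143.7,   85. ]), array([91.2, 92.4]))
(array([ 606.2, -144.3,   85. ]), array([77.8, 78.6]))
(array([ 703. , -140.4,   85. ]), array([64.2, 64.7]))
side
```

Run:
```python
from h import *
R=[]
for k in range(4):
    c=camera("top");d=camera("side")
    a=cv2.resize(c["img"][125:245,300:365],None,fx=3.2,fy=4,interpolation=cv2.INTER_CUBIC)[:,:200]
    b=cv2.resize(d["img"][180:300,150:215],None,fx=3.2,fy=4,interpolation=cv2.INTER_CUBIC)[:,:200]
    R.append((a,b))
cv2.imwrite("pics/f.png",np.vstack([np.hstack([r[0] for r in R])])); cv2.imwrite("pics/fs.png",np.hstack([r[1] for r in R]))
```

```text
(no output)
```

View pics/f.png

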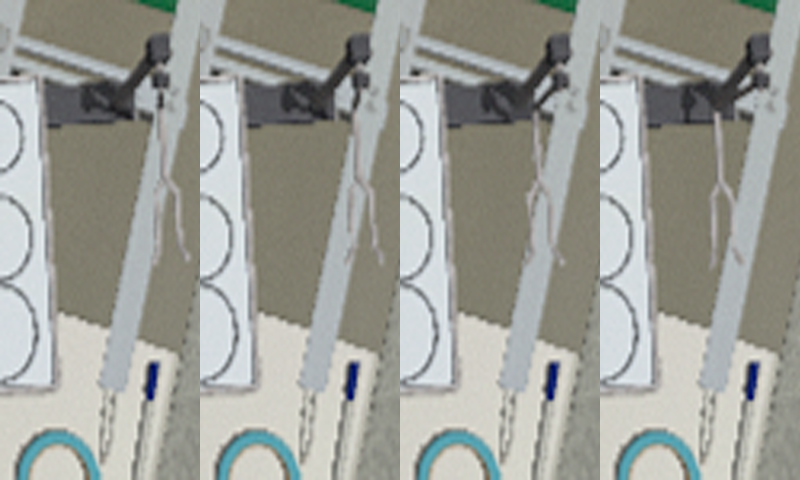

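View pics/fs.png

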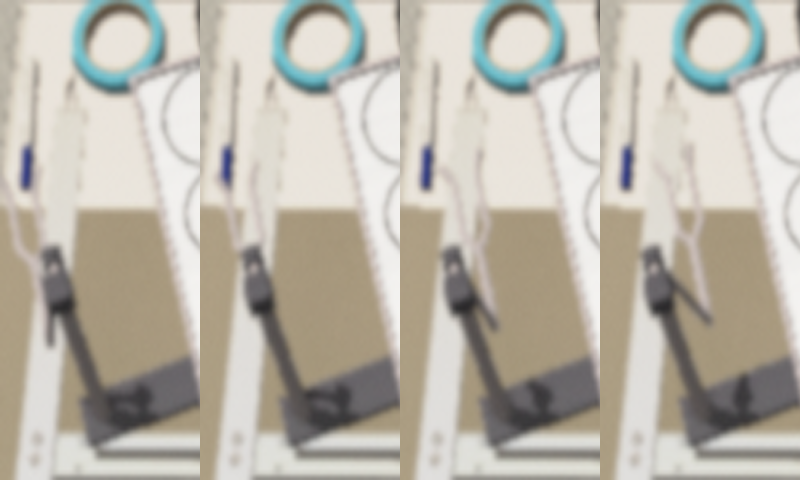

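Run:
```python
from h import *
F=[];t=[]
for k in range(40):
    t.append(sense()["t"]);c=camera("top");F.append(c["img"].astype(float))
F=np.array(F);np.savez_compressed("fr.npz",F=F.astype(np.uint8),t=t)
bg=np.median(F,0)
from scipy.optimize import least_squares
t=np.array(t)
for r in(160,164,168,186):
    D=np.abs(F[:,r,325:372]-bg[r,325:372]).sum(2)
    x=[]
    for k in range(len(F)):
        w=np.clip(D[k]-40,0,None); x.append((w*np.arange(325,372)).sum()/w.sum() if w.sum()>0 else np.nan)
    x=np.array(x);ok=np.isfinite(x)
    f=lambda p:(p[0]+p[1]*np.sin(p[3]*t[ok])+p[2]*np.cos(p[3]*t[ok])-x[ok])
    s=least_squares(f,[345,5,5,9],loss="soft_l1")
    print(r,s.x.round(2),np.hypot(*s.x[1:3]).round(2),np.abs(s.fun).mean().round(2),onz(c,(s.x[0],r),176).round(1))
print(np.round(x,1))
```

```text
160 [342.84  -7.04   1.04   9.25] 7.12 0.27 [ 684.2 -293.   176. ]
164 [343.07  -7.06   0.64   9.24] 7.09 0.23 [ 669.9 -293.7  176. ]
168 [343.18  -6.93   0.41   9.21] 6.94 0.2 [ 655.6 -293.9  176. ]
186 [344.67  -8.64   2.25   9.34] 8.93 1.3 [ 591.7 -298.4  176. ]
[338.  337.6 343.9 346.6 353.1 352.7 352.2 353.4 352.2 346.5 345.2 339.2
 337.2 334.2 335.3 339.3 342.5 351.  354.  351.2 352.4 349.6 348.7 343.1
 341.8 337.8 334.6 334.9 337.5 342.  349.2 350.  353.1 352.5 351.1 348.8
 346.3 344.5 337.2 336.5]
```

```bash
python3 -m crank '[[[40,15,5,-5,0],[45,17,5,-4.8,0],[45,17,0,0,0],[45,17,0,0,0],[45,17,0,0,0],[45,17,0,0,0],[45,17,0,0,0],[45,17,0,0,0]]]' 20
```

```text
t: 3.7
position: [481.8, -348.9, 241.4]
tool_rot: [2.311, -2.129, 0.0]
force: [-0.3, -1.2, 0.6]
opening: 85.6
```

```bash
python3 -m crank '[[[40,14,0,0,0],[40,14,0,0,0],[40,14,0,0,0],[28,10,0,0,0],[0,0,0,0,0]]]' 20
python3 - <<'E'
from h import *
c=camera("top");d=camera("side");s=sense();print(s["position"],s["tool_rot"])
print(proj(c,s["position"]),proj(d,s["position"]))
a=cv2.resize(c["img"][125:225,290:390],(400,400),interpolation=cv2.INTER_CUBIC)
b=cv2.resize(d["img"][130:270,120:260],(400,400),interpolation=cv2.INTER_CUBIC)
cv2.imwrite("pics/g2.png",np.hstack([a,b]))
E
```

```text
t: 4.2
position: [630.8, -295.9, 239.3]
tool_rot: [-2.314, 2.125, 0.003]
force: [0.1, 0.7, -1.1]
opening: 85.8
[ 628.34937047 -297.86514128  240.51359443] [ 2.31098793e+00 -2.12749522e+00 -1.15196309e-03]
[[348.26275595 173.41100753]] [[163.87569259 226.16702911]]
```

View pics/g2.png

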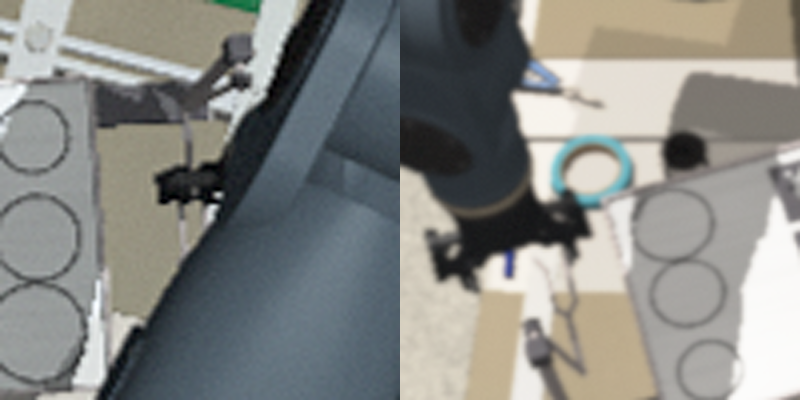

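```bash
python3 -m crank '[[[0,0,-30,0,0],[0,0,-30,0,0],[0,0,-30,0,0],[0,0,0,0,120],[0,0,0,0,190],[0,0,0,0,255],[0,0,0,0,255],[0,0,0,0,255]]]' 20
python3 -m crank '[[[0,0,0,0,255],[0,0,0,0,255],[0,0,0,0,255],[0,0,0,0,255]]]'
python3 - <<'E'
from h import *
c=camera("top");d=camera("side");s=sense();print(s["position"],s["force"],s["opening"])
a=cv2.resize(c["img"][125:225,290:390],(400,400),interpolation=cv2.INTER_CUBIC)
b=cv2.resize(d["img"][130:270,120:260],(400,400),interpolation=cv2.INTER_CUBIC)
cv2.imwrite("pics/g3.png",np.hstack([a,b]))
E
```

```text
t: 5.1
position: [628.7, -298.6, 153.3]
tool_rot: [-2.31, 2.129, -0.004]
force: [-1.1, -0.8, 8.5]
opening: 26.8
t: 5.5
position: [628.7, -298.6, 153.3]
tool_rot: [-2.31, 2.129, -0.004]
force: [-0.7, -0.3, 8.8]
opening: 27.3
[ 628.72379289 -298.62965097  153.25345374] [-2.17209209e+00 -2.66461817e-04  8.71864193e+00] 27.219056571917246
```

View pics/g3.png

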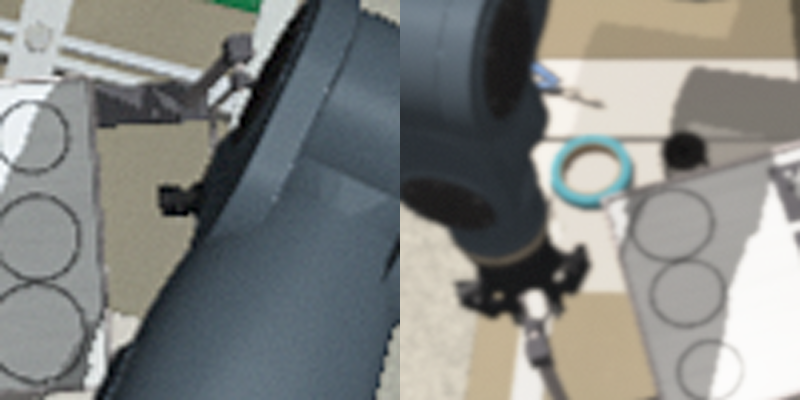

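```bash
python3 -m crank '[[[0,0,0,0,255],[0,0,0,0,255],[0,0,0,0,255],[0,0,0,0,255],[0,0,0,0,255],[0,0,0,0,255],[0,0,0,0,255],[0,0,0,0,255]]]'
python3 -m crank '[[[0,0,0,0,255],[0,0,0,0,255],[0,0,0,0,255],[0,0,0,0,255],[0,0,0,0,150],[0,0,0,0,100],[0,0,0,0,50],[0,0,0,0,0]]]'
python3 -m crank '[[[0,0,0,0,0],[0,0,25,0,0],[0,0,40,0,0],[0,0,40,0,0],[-40,-10,0,0,0],[-40,-10,0,0,0],[-40,-10,0,0,0],[-40,-10,0,0,0]]]'
```

```text
t: 6.4
position: [628.8, -298.6, 153.3]
tool_rot: [-2.31, 2.129, -0.004]
force: [-1.0, -0.1, 8.6]
opening: 27.0
t: 7.2
position: [628.0, -298.1, 151.3]
tool_rot: [2.31, -2.129, -0.0]
force: [0.9, 0.4, -0.1]
opening: 77.1
t: 8.0
position: [466.5, -338.2, 256.2]
tool_rot: [2.311, -2.128, 0.0]
force: [0.5, -0.5, 0.5]
opening: 85.6
```

```bash
python3 -m crank '[[[-40,-20,0,0,0],[-40,-40,0,0,0],[-40,-40,0,0,0],[-40,-40,0,0,0],[0,-30,0,0,0]]]'
python3 - <<'E'
from h import *
F=[];t=[]
for k in range(40):
    t.append(sense()["t"]);c=camera("top");F.append(c["img"].astype(float))
d=camera("side")
F=np.array(F)
np.savez_compressed("fr2.npz",F=F.astype(np.uint8),t=t)
print(sense()["position"])
print(F[:,158:195,325:365].std(0).max())
for r in(164,168): 
  print([int(np.argmin(np.abs(F[k,r,325:365]-0).sum(1))) for k in range(0)])
a=cv2.resize(c["img"][125:225,290:390],(400,400),interpolation=cv2.INTER_CUBIC)
b=cv2.resize(d["img"][130:270,120:260],(400,400),interpolation=cv2.INTER_CUBIC)
cv2.imwrite("pics/g4.png",np.hstack([a,b]))
E
```

```text
t: 8.5
position: [318.2, -496.0, 257.3]
tool_rot: [2.306, -2.132, 0.001]
force: [1.1, 0.7, 0.3]
opening: 85.0
[ 321.98759963 -494.16656805  256.31899978]
23.328509918123796
[]
[]
```

View pics/g4.png

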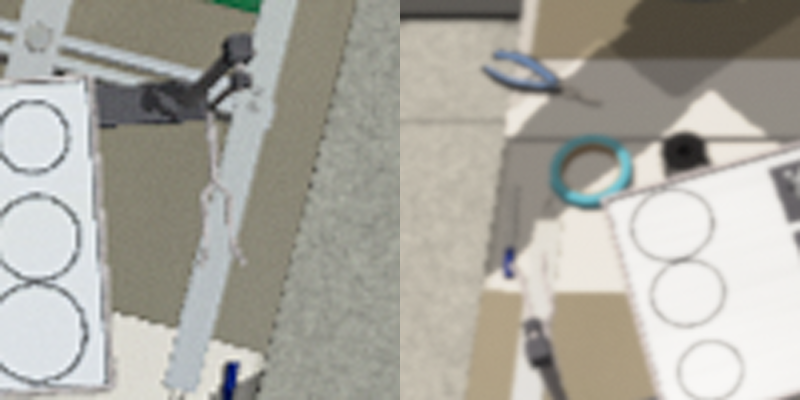

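Run:
```python
from h import *
A=np.load("fr.npz");B=np.load("fr2.npz");bg=np.median(A["F"].astype(float),0);F=B["F"].astype(float);t=B["t"];c=camera("top")
for r in(162,164,166,168):
    D=np.abs(F[:,r,335:355]-bg[r,335:355]).sum(2)
    w=np.clip(D-40,0,None);x=(w*np.arange(335,355)).sum(1)/w.sum(1)
    M=np.c_[np.ones(40),np.sin(9.22*t),np.cos(9.22*t)];s=np.linalg.lstsq(M,x,rcond=None)[0];print(r,s.round(2),x[:8].round(1),onz(c,(s[0],r),176).round(1))
# tips
D=np.abs(F.mean(0)-bg).sum(2)[165:200,330:365]
cv2.imwrite("pics/d.png",cv2.resize(np.clip(D*2,0,255).astype(np.uint8),None,fx=15,fy=15,interpolation=cv2.INTER_NEAREST))
```

```text
162 [ 3.4332e+02 -9.0000e-02  4.0000e-01] [342.9 343.  343.1 343.3 343.3 343.7 343.7 343.7] [ 677.1 -294.7  176. ]
164 [ 3.4342e+02 -8.0000e-02  3.4000e-01] [343.1 343.1 343.3 343.3 343.6 343.6 343.7 343.8] [ 669.9 -294.9  176. ]
166 [ 3.4355e+02 -8.0000e-02  3.5000e-01] [343.2 343.3 343.3 343.5 343.7 343.9 343.9 343.9] [ 662.8 -295.3  176. ]
168 [ 3.4347e+02 -6.0000e-02  3.2000e-01] [343.2 343.2 343.3 343.3 343.4 343.4 344.  344.1] [ 655.6 -294.9  176. ]
```

View pics/d.png

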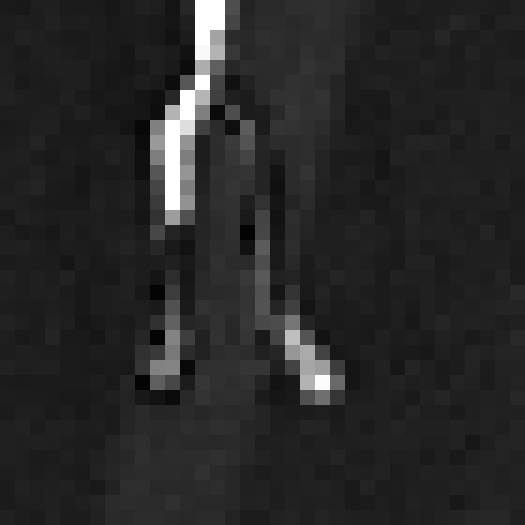

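```bash
python3 -m crank '[[[12,48,0,0,0],[12,48,0,0,0],[12,48,0,0,0],[12,48,0,0,0],[12,48,0,0,0],[12,48,0,0,0],[12,48,0,0,0],[12,48,0,0,0]]]'; python3 -c "
from station import sense
s=sense();print(s['joints'].round(2),s['position'])"
```

```text
t: 11.4
position: [418.0, -108.2, 256.6]
tool_rot: [-2.31, 2.129, -0.001]
force: [1.4, -0.8, 0.1]
opening: 85.2
[-0.25  0.07 -0.14  1.36  0.    2.81] [ 418.03900398 -108.24986507  256.57080962]
```

```bash
python3 -m crank '[[[9,41,0,5.6,0],[9,41,0,5.6,0],[9,41,0,5.6,0],[9,41,0,5.6,0],[9,41,0,5.6,0],[9,41,0,5.6,0],[9,41,0,5.6,0],[8,39,0,5.8,0]]]'
python3 - <<'E'
from h import *
c=camera("top");d=camera("side");s=sense();print(s["position"],s["joints"].round(2))
a=cv2.resize(c["img"][175:255,165:245],(400,400),interpolation=cv2.INTER_CUBIC)
b=cv2.resize(d["img"][120:220,270:370],(400,400),interpolation=cv2.INTER_CUBIC)
print(proj(c,s["position"]),proj(d,s["position"]))
cv2.imwrite("pics/k1.png",np.hstack([a,b]))
E
```

```text
t: 12.2
position: [489.1, 217.8, 256.4]
tool_rot: [-2.951, 1.076, -0.0]
force: [0.8, -0.0, -0.2]
opening: 85.6
[489.20236536 219.65956524 255.53727201] [0.42 0.29 0.12 1.41 0.   2.69]
[[193.42596793 213.84079887]] [[324.92907638 145.66705608]]
```

View pics/k1.png

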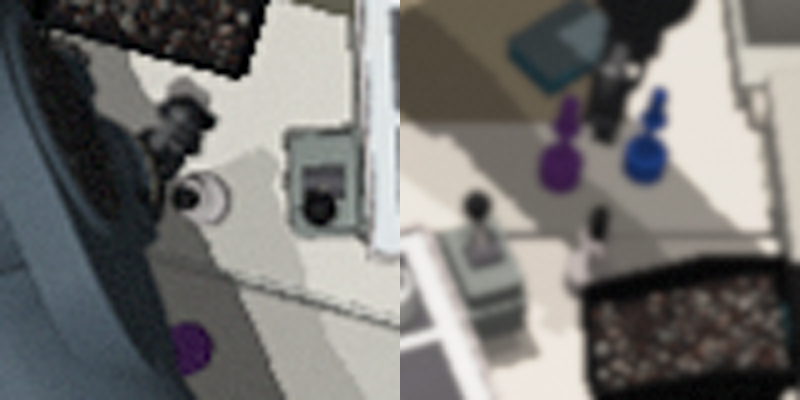

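Run:
```python
from h import *
c=camera("top");d=camera("side")
print(onz(c,(201.4,213.6),112),onz(d,(319.6,172.3),112),tri(c,(201.4,213.6),d,(319.6,172.3)))
print(onz(c,(206.6,214),30),onz(d,(315.5,186.5),20))
```

```text
[492.39164413 218.76703294 112.        ] [489.58343248 218.78100052 112.        ] (array([492.2590936 , 217.70032042, 116.28228495]), [np.float64(0.2998163039018563), np.float64(0.2998163039018095)])
[492.21938181 212.92870607  30.        ] [486.26557843 215.2382178   20.        ]
```

```bash
python3 -m crank '[[[1.5,-1,-45,0,0],[0,0,-45,0,0],[0,0,-45,0,0],[0,0,-37,0,0],[0,0,0,0,120],[0,0,0,0,255],[0,0,0,0,255],[0,0,0,0,255]]]' 40
python3 -m crank '[[[0,0,0,0,255],[0,0,0,0,255],[0,0,0,0,255],[0,0,10,0,255],[0,0,20,0,255],[0,0,0,0,255]]]'
python3 - <<'E'
from h import *
c=camera("top");d=camera("side");s=sense();print(s["position"],s["joints"].round(2),s["force"])
a=cv2.resize(c["img"][175:255,165:245],(400,400),interpolation=cv2.INTER_CUBIC)
b=cv2.resize(d["img"][120:220,270:370],(400,400),interpolation=cv2.INTER_CUBIC)
cv2.imwrite("pics/k2.png",np.hstack([a,b]))
E
```

```text
t: 13.2
position: [491.8, 215.2, 86.4]
tool_rot: [-2.947, 1.083, -0.004]
force: [-0.8, 0.0, 0.2]
opening: 28.3
t: 13.8
position: [491.8, 215.4, 117.0]
tool_rot: [-2.947, 1.082, -0.004]
force: [0.4, 0.6, -1.5]
opening: 16.6
[490.82028968 214.98701545 114.65626083] [ 0.41  0.33 -0.17  1.06 -0.    2.69] [-0.34147513 -0.00496533 -1.27430824]
```

View pics/k2.png

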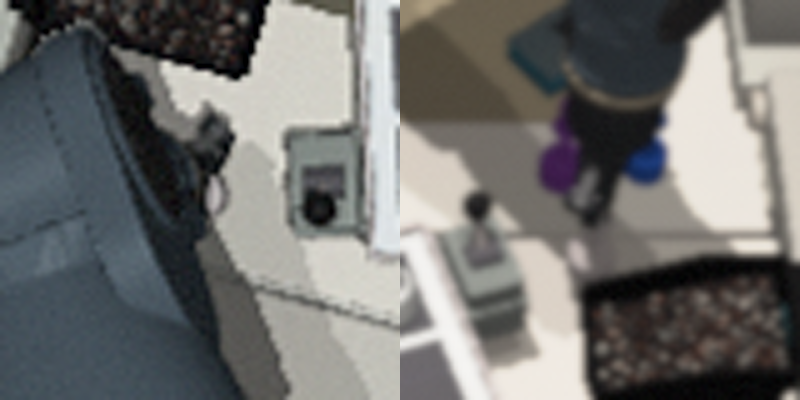

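```bash
python3 -m crank '[[[0,0,45,0,255],[0,0,45,0,255],[0,0,45,0,255],[0,0,40,0,255],[4,-40,0,0,255],[4,-43,0,0,255],[4,-43,0,0,255],[4,-43,0,0,255]]]' 40
python3 -m crank '[[[4,-43,0,0,255],[4,-43,0,-6,255],[4,-43,0,-6,255],[4,-43,0,-7,255],[4,-43,0,-7,255],[4,-43,0,-7,255],[4,-43,0,-6,255],[5,-44,0,-6,255]]]'
python3 -m crank '[[[4,-47,0,0,255],[0,0,0,0,255],[0,0,0,0,255]]]'
python3 - <<'E'
from h import *
c=camera("top");d=camera("side");s=sense();print(s["position"],s["joints"].round(2),s["force"],s["opening"],s["tool_rot"])
a=cv2.resize(c["img"][125:245,280:400],(400,400),interpolation=cv2.INTER_CUBIC)
b=cv2.resize(d["img"][130:270,100:240],(400,400),interpolation=cv2.INTER_CUBIC)
cv2.imwrite("pics/k3.png",np.hstack([a,b]))
E
```

```text
t: 14.7
position: [506.2, 44.3, 288.5]
tool_rot: [2.949, -1.082, -0.001]
force: [1.7, 0.2, -2.2]
opening: 16.6
t: 15.5
position: [539.1, -300.9, 288.4]
tool_rot: [2.305, -2.134, -0.002]
force: [0.5, 1.0, -0.6]
opening: 16.6
t: 15.8
position: [543.2, -347.1, 287.5]
tool_rot: [2.308, -2.131, -0.004]
force: [0.6, -0.4, -2.1]
opening: 16.9
[ 543.49533104 -345.50125821  288.86203474] [-0.57  0.55  0.61  1.63  0.    2.49] [-0.27438911 -0.2004899  -1.74056126] 16.468552341592485 [-2.31088222e+00  2.12818251e+00  1.27450661e-03]
```

View pics/k3.png

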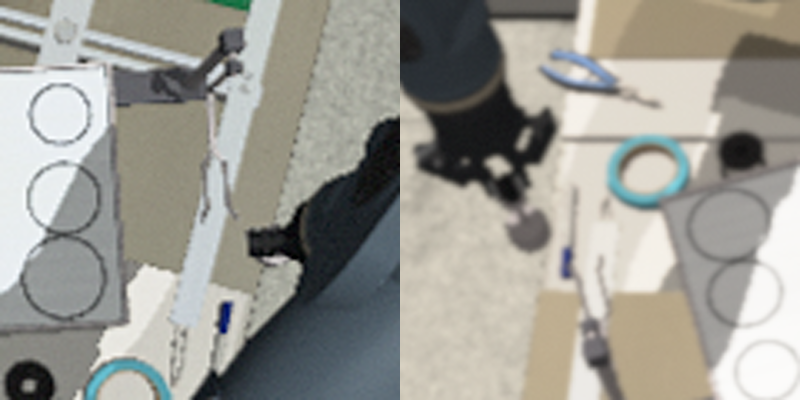

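```bash
python3 -m crank '[[[0,40,0,0,255],[0,0,-30,0,255],[0,0,-30,0,255],[0,0,-22,0,255],[0,0,0,0,255],[0,0,0,0,255]]]'
python3 - <<'E'
from h import *
c=camera("top");P=[]
for k in range(6): c=camera("top");d=camera("side");s=sense();P.append(s["position"])
print(np.mean(P,0),s["force"],s["tool_rot"])
a=cv2.resize(c["img"][145:225,310:390],(400,400),interpolation=cv2.INTER_CUBIC)
b=cv2.resize(d["img"][170:270,120:220],(400,400),interpolation=cv2.INTER_CUBIC)
cv2.imwrite("pics/k4.png",np.hstack([a,b]))
E
```

```text
t: 16.5
position: [543.6, -305.3, 208.4]
tool_rot: [-2.311, 2.127, -0.001]
force: [0.3, -0.0, -1.0]
opening: 16.6
[ 543.74271602 -306.25912625  207.91751086] [ 0.6477023  -0.46672626 -1.51837811] [-2.31030024e+00  2.12884283e+00  1.11136664e-04]
```

View pics/k4.png

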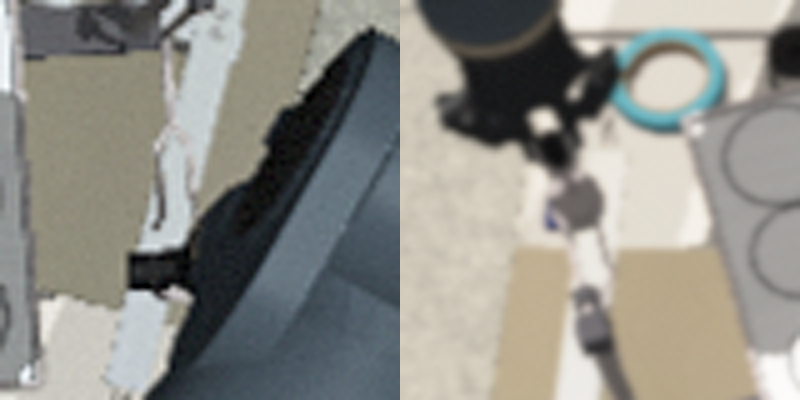

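```bash
python3 -m crank '[[[12,1,0,0,255],[12,1,0,0,255],[12,1,0,0,255],[0,0,0,0,255]]]'; python3 -m crank '[[[8,0.6,0,0,255],[8,0.7,0,0,255],[8,0.6,0,0,255],[8,0.6,0,0,255],[0,0,0,0,255]]]'
python3 - <<'E'
from h import *
P=[];f=[]
for k in range(8): c=camera("top");d=camera("side");s=sense();P.append(s["position"]);f.append(s["force"])
print(np.mean(P,0),np.mean(f,0))
a=cv2.resize(c["img"][145:225,310:390],(400,400),interpolation=cv2.INTER_CUBIC)
b=cv2.resize(d["img"][170:270,120:220],(400,400),interpolation=cv2.INTER_CUBIC)
cv2.imwrite("pics/k5.png",np.hstack([a,b]))
E
```

```text
t: 17.55
position: [580.4, -302.9, 206.8]
tool_rot: [-2.311, 2.128, 0.0]
force: [0.3, -0.4, -1.8]
opening: 17.0
t: 18.05
position: [612.3, -300.4, 206.9]
tool_rot: [-2.311, 2.128, 0.0]
force: [-0.3, -0.2, -2.0]
opening: 17.0
[ 611.3913583  -300.69918888  207.36078001] [-0.25535302 -0.1907783  -1.47292994]
```

View pics/k5.png

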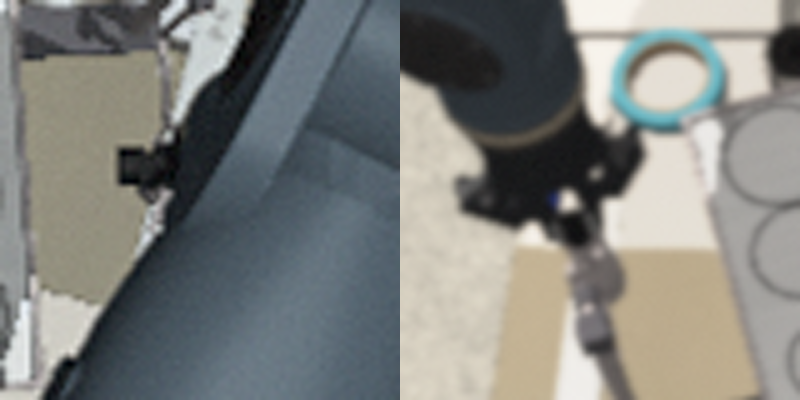

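```bash
python3 -m crank '[[[0,0,-5,0,255],[0,0,-5,0,255],[0,0,-4,0,255],[0,0,-2,0,255],[0,0,0,0,255]]]'; for i in 1; do python3 -m crank '[[[0,0,-1,0,255],[0,0,0,0,255]]]' ; done;  python3 -m crank '[[[0,0,-1,0,255],[0,0,0,0,255]]]'; python3 -m crank '[[[0,0,-1,0,255],[0,0,0,0,255]]]'
```

```text
t: 19.35
position: [611.3, -300.6, 190.9]
tool_rot: [2.31, -2.129, -0.001]
force: [1.0, -0.3, -1.0]
opening: 16.6
t: 19.55
position: [611.5, -300.7, 190.3]
tool_rot: [-2.31, 2.129, -0.0]
force: [0.8, 0.5, -2.1]
opening: 16.6
t: 19.75
position: [611.7, -300.8, 189.8]
tool_rot: [-2.31, 2.129, -0.001]
force: [-1.2, 0.5, 1.5]
opening: 16.6
t: 19.95
position: [611.8, -300.9, 189.6]
tool_rot: [-2.31, 2.129, -0.003]
force: [-3.1, 1.1, 10.4]
opening: 16.6
```

```bash
python3 -m crank '[[[0,0,0.6,0,255],[0,0,0,0,230],[0,0,0,0,215],[0,0,0,0,200],[0,0,0,0,180],[0,0,0,0,150],[0,0,0,0,100],[0,0,0,0,80]]]'; python3 -m crank '[[[0,0,0,0,80],[0,0,15,0,80],[0,0,25,0,80],[0,0,40,0,80],[0,0,30,0,80],[-40,10,0,0,0],[-40,10,0,0,0],[-40,10,0,0,0]]]'; python3 -m crank '[[[-40,10,0,5,0],[-40,40,0,6,0],[-30,45,0,8,0],[0,45,0,8,0],[0,45,0,8,0],[0,45,0,8,0],[0,45,0,8,0],[0,45,0,8,0]]]'
python3 - <<'E'
from h import *
for k in range(3): c=camera("top");d=camera("side");s=sense();print(s["position"],s["joints"].round(2))
a=cv2.resize(c["img"][145:225,310:390],(400,400),interpolation=cv2.INTER_CUBIC)
b=cv2.resize(d["img"][170:270,120:220],(400,400),interpolation=cv2.INTER_CUBIC)
cv2.imwrite("pics/k6.png",np.hstack([a,b]))
E
```

```text
t: 20.75
position: [611.5, -300.6, 188.8]
tool_rot: [2.31, -2.129, -0.0]
force: [-0.7, 0.5, 0.5]
opening: 58.9
t: 21.55
position: [504.9, -274.4, 299.3]
tool_rot: [-2.311, 2.128, -0.001]
force: [-0.1, 0.4, 1.1]
opening: 85.2
t: 22.35
position: [402.0, 39.1, 300.1]
tool_rot: [-3.061, 0.707, -0.001]
force: [1.0, -0.2, -0.6]
opening: 85.7
[402.01978238  41.76043371 299.98771684] [ 0.1   0.01 -0.09  1.47  0.    2.12]
[402.29449718  38.30728347 299.92397132] [ 0.1   0.01 -0.09  1.47 -0.    2.12]
[402.44236199  36.82620748 299.89649663] [ 0.09  0.01 -0.09  1.47 -0.    2.12]
```

View pics/k6.png

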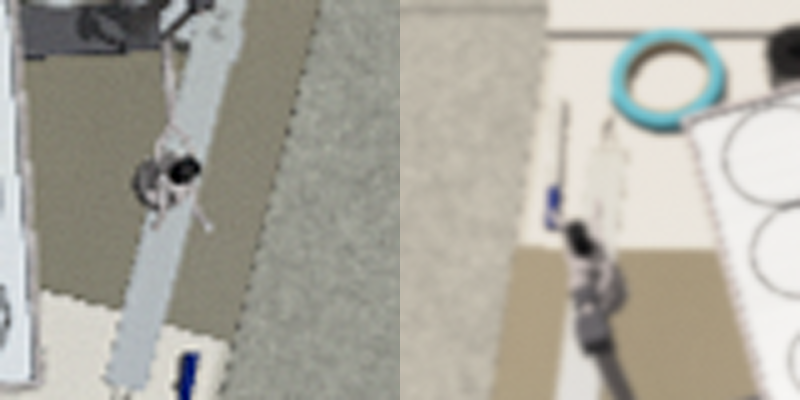

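```bash
python3 -m crank '[[[10,37,0,0,255],[20,37,0,0,255],[0,0,-40,0,255],[0,0,-40,0,255],[0,0,-40,0,255],[0,0,-40,0,255],[0,0,0,0,255],[0,0,0,0,255]]]' 40
python3 - <<'E'
from h import *
for k in range(3): c=camera("top");d=camera("side");s=sense();print(s["position"],s["force"],s["opening"])
a=cv2.resize(c["img"][175:255,185:265],(400,400),interpolation=cv2.INTER_CUBIC)
b=cv2.resize(d["img"][120:220,230:330],(400,400),interpolation=cv2.INTER_CUBIC)
cv2.imwrite("pics/w1.png",np.hstack([a,b]))
E
```

```text
t: 23.45
position: [432.6, 110.5, 140.8]
tool_rot: [3.058, -0.719, -0.001]
force: [-0.2, 0.2, 1.3]
opening: -0.4
[433.82630845 111.20233602 142.030264  ] [ 0.27781371 -0.57679286  0.10380614] 0.041461793134605504
[433.74073898 111.48466409 141.71713267] [-0.31476267  0.25502331 -0.34340801] -0.03300301396157267
[433.23835164 111.54675451 141.07852359] [ 0.46038484 -0.57143872 -0.11621771] -0.05837922784115512
```

View pics/w1.png

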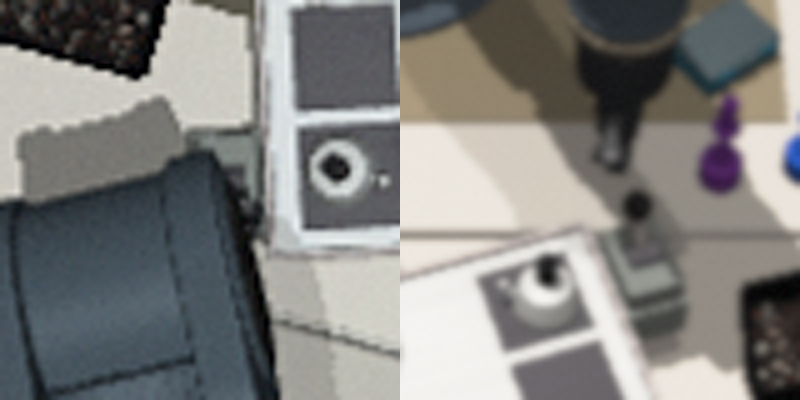

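```bash
python3 -m crank '[[[0,1,-8,0,255],[15,1.2,0,0,255],[15,1.2,0,0,255],[15,1.2,0,0,255],[10,0.8,0,0,255],[10,0.8,0,0,255],[0,0,0,0,255]]]' ;  python3 -m crank '[[[5,0.4,0,0,255],[5,0.4,0,0,255],[0,0,0,0,255]]]';  python3 -m crank '[[[4,0.3,0,0,255],[0,0,0,0,255]]]'
```

```text
t: 24.45
position: [498.0, 117.7, 131.5]
tool_rot: [3.059, -0.715, -0.0]
force: [0.1, 0.1, -0.3]
opening: -0.1
t: 24.75
position: [500.7, 117.5, 130.7]
tool_rot: [3.055, -0.714, -0.018]
force: [-48.2, -5.2, 27.1]
opening: 0.3
t: 24.95
position: [501.4, 117.5, 130.4]
tool_rot: [3.053, -0.713, -0.026]
force: [-73.6, -8.0, 43.5]
opening: -0.3
```

```bash
python3 -m crank '[[[-10,-0.8,0,0,255],[-15,0,0,0,255],[-20,0,20,0,255],[-30,-10,40,0,255],[-40,-40,40,0,0],[-40,-40,20,0,0],[0,-30,20,0,0],[0,0,0,0,0]]]';python3 - <<'E'
from h import *
c=camera("top");d=camera("side");s=sense();print(s["position"],s["force"])
a=cv2.resize(c["img"][145:225,200:280],(400,400),interpolation=cv2.INTER_CUBIC)
b=cv2.resize(d["img"][140:260,230:350],(400,400),interpolation=cv2.INTER_CUBIC)
cv2.imwrite("pics/w2.png",np.hstack([a,b]))
E
```

```text
t: 25.75
position: [374.9, 13.7, 259.2]
tool_rot: [-3.058, 0.719, -0.007]
force: [0.3, -0.0, -1.2]
opening: 58.0
[374.90730119  15.6417081  256.89091037] [ 0.19585669 -0.28643112 -1.27224927]
```

View pics/w2.png

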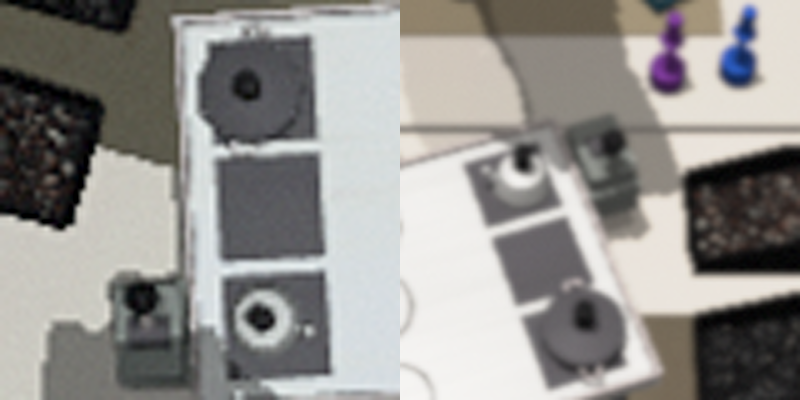

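Run:
```python
from h import *
c=camera("top");d=camera("side")
print(tri(c,(228.,204.2),d,(293.2,181.8)))
def o(p):return (200+p[0]/5-.4,145+p[1]/5-.4)
def q(p):return (230+p[0]/3.333-.35,140+p[1]/3.333-.35)
print('pan',onz(c,o((246,85)),140),onz(d,q((185,315)),140),tri(c,o((246,85)),d,q((185,315))))
print('ket',onz(c,o((262,317)),148),onz(d,q((122,158)),148),tri(c,o((262,317)),d,q((122,158))))
```

```text
(array([526.050595  , 114.83458542, 149.90075085]), [np.float64(1.217233310704894), np.float64(1.2172333107048339)])
pan [683.36591378  42.67354555 140.        ] [692.3509867   38.27862186 140.        ] (array([685.49466571,  42.26516837, 124.66901943]), [np.float64(1.2593579583704702), np.float64(1.259357958370492)])
ket [513.14833903  29.2204445  148.        ] [521.62281011  25.83338078 148.        ] (array([513.41276871,  28.99343767, 134.28882288]), [np.float64(0.8498643229158829), np.float64(0.8498643229159012)])
```

```bash
python3 -m crank '[[[39,3.5,0,0,0],[39,3.5,0,0,0],[39,3.5,0,0,0],[39,3.5,0,0,0],[39,3.5,0,0,0],[39,3.5,0,0,0],[39,3.5,0,0,0],[38,3,0,0,0]]]';python3 - <<'E'
from h import *
for k in range(5): c=camera("top");d=camera("side");s=sense();print(s["position"])
p=s["position"].copy();p[2]+=13
print(proj(c,p),proj(d,p))
a=cv2.resize(c["img"][120:200,200:280],(400,400),interpolation=cv2.INTER_CUBIC)
b=cv2.resize(d["img"][170:270,230:330],(400,400),interpolation=cv2.INTER_CUBIC)
cv2.imwrite("pics/p1.png",np.hstack([a,b]))
E
```

```text
t: 26.75
position: [683.7, 44.9, 255.0]
tool_rot: [3.059, -0.713, -0.003]
force: [1.0, -0.3, 2.2]
opening: 85.2
[685.40250293  44.95784686 251.91606516]
[682.58428177  44.41941212 254.28345263]
[681.63262507  43.88640842 256.44975567]
[681.53916583  43.4978128  257.53324829]
[681.73382992  43.26139598 257.77399337]
[[246.54815915 155.98691177]] [[287.76037813 209.35510266]]
```

View pics/p1.png

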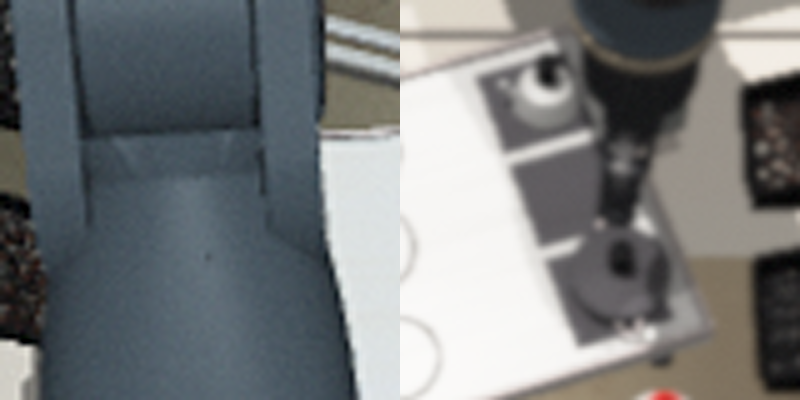

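```bash
python3 -m crank '[[[3,-1.5,-40,0,0],[0,0,-40,0,0],[0,0,-35,0,0],[0,0,-15,0,0],[0,0,0,0,0]]]';python3 - <<'E'
from h import *
for k in range(5): c=camera("top");d=camera("side");s=sense();print(s["position"],s["force"][2])
b=cv2.resize(d["img"][170:270,230:330],(500,500),interpolation=cv2.INTER_CUBIC)
cv2.imwrite("pics/p2.png",b)
E
```

```text
t: 27.75
position: [683.6, 41.5, 124.9]
tool_rot: [3.058, -0.715, -0.005]
force: [-1.1, -0.8, 0.2]
opening: 85.3
[685.43584632  41.58947281 128.12617921] 0.34218046027041826
[686.09558116  41.71684289 128.72380355] 0.09287753904326197
[686.06603534  41.67969859 128.29917033] 0.11715695035251489
[685.77385938  41.67452568 127.65973748] -0.5925864035963129
[685.5901409   41.66812012 127.23591057] -0.04443915438388178
```

View pics/p2.png

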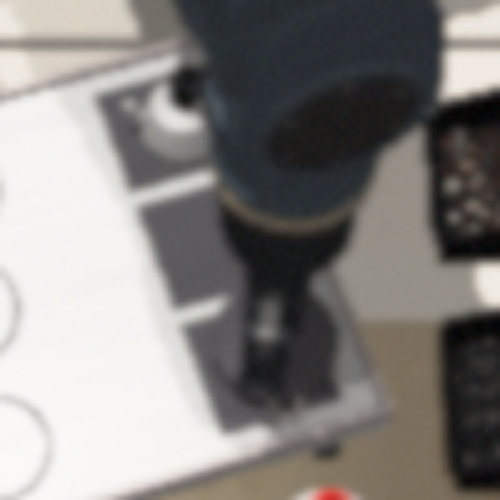

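Over the pan. Down a bit more, then close with moderate force.

```bash
python3 -m crank '[[[0,0,-5,0,0],[0,0,-1,0,80],[0,0,0,0,160],[0,0,0,0,210],[0,0,0,0,255],[0,0,0,0,255],[0,0,0,0,255],[0,0,0,0,255]]]' 40;python3 - <<'E'
from h import *
P=[]
for k in range(8): c=camera("top");s=sense();P.append(s["position"])
print(np.mean(P,0),s["force"],s["opening"])
E
```

```text
t: 29.05
position: [685.5, 41.6, 121.0]
tool_rot: [-3.059, 0.715, -0.001]
force: [0.4, -1.3, 2.7]
opening: 18.8
[685.49477282  41.64612424 121.00743218] [-0.91304633  0.44646833  4.36452154] 18.295697999588747
```

```bash
python3 -m crank '[[[-5,-5.5,0,0,255],[-10,-11,0,0,255],[-15,-17,0,0,255],[-15,-17,0,0,255],[-15,-17,0,0,255],[-15,-17,0,0,255],[-15,-17,0,0,255],[0,0,0,0,255]]]'; python3 -m crank '[[[-15,-17,0,0,255],[-15,-17,0,0,255],[-15,-17,0,0,255],[-15,-17,0,0,255],[-10,-10,0,0,255],[-7,-6.5,0,0,255],[0,0,0,0,255],[0,0,0,0,255]]]';python3 - <<'E'
from h import *
P=[]
for k in range(8): c=camera("top");d=camera("side");s=sense();P.append(s["position"])
print(np.mean(P,0),s["force"],s["opening"])
b=cv2.resize(d["img"][170:270,170:270],(500,500),interpolation=cv2.INTER_CUBIC)
cv2.imwrite("pics/p3.png",b)
E
```

```text
t: 30.25
position: [593.9, -61.6, 121.0]
tool_rot: [3.058, -0.718, -0.001]
force: [-0.0, -1.0, 1.7]
opening: 18.4
t: 31.05
position: [518.7, -144.2, 121.0]
tool_rot: [3.059, -0.715, 0.0]
force: [-2.3, -1.2, 6.6]
opening: 18.8
[ 518.99930142 -143.90809131  120.95211089] [-1.34655066 -1.97439242  7.48058719] 18.41803349657456
```

View pics/p3.png

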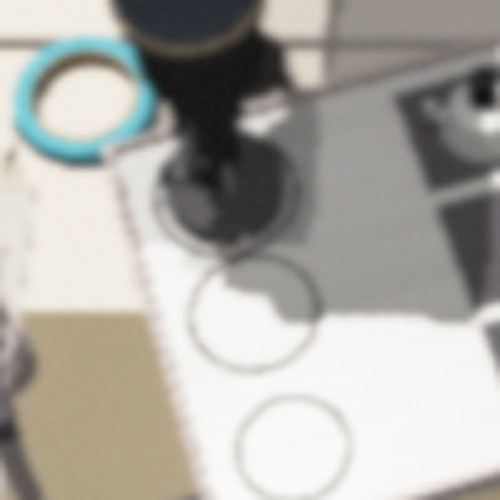

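```bash
python3 -m crank '[[[0,0,0,0,220],[0,0,0,0,180],[0,0,0,0,80],[0,0,0,0,0],[0,0,0,0,0],[0,0,40,0,0],[0,0,40,0,0],[0,0,45,0,0]]]'; python3 -m crank '[[[-25,43,0,0,0],[-25,43,0,0,0],[-25,43,0,0,0],[-25,43,0,0,0],[-20,0,0,0,0],[0,0,0,0,0]]]';python3 - <<'E'
from h import *
P=[]
for k in range(6): c=camera("top");d=camera("side");s=sense();P.append(s["position"])
print(np.mean(P,0),s["force"],s["opening"])
a=cv2.resize(c["img"][140:240,230:330],(400,400),interpolation=cv2.INTER_CUBIC)
b=cv2.resize(d["img"][160:260,180:280],(400,400),interpolation=cv2.INTER_CUBIC)
cv2.imwrite("pics/p4.png",np.hstack([a,b]))
E
```

```text
t: 32.65
position: [517.7, -144.1, 246.8]
tool_rot: [-3.059, 0.715, 0.002]
force: [1.6, -0.2, 0.3]
opening: 85.3
t: 33.25
position: [396.5, 28.7, 246.2]
tool_rot: [-3.06, 0.711, -0.0]
force: [1.1, -0.6, 0.2]
opening: 85.5
[398.72219373  27.40884066 245.74697117] [0.68724061 0.30706946 0.72340088] 85.12307664624608
```

View pics/p4.png

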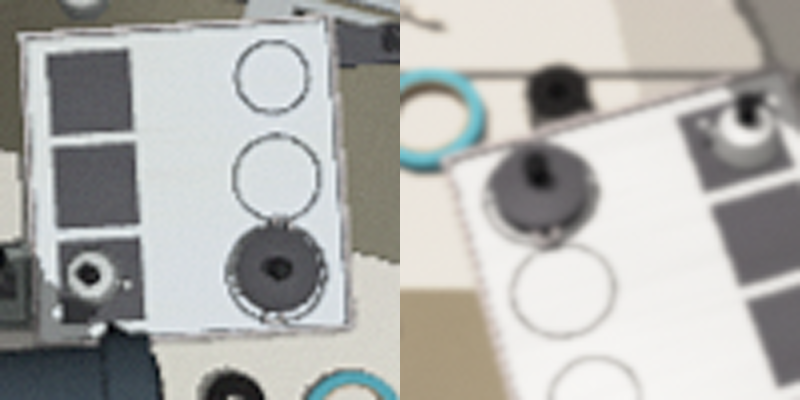

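```bash
cat > pan.py <<'E'
from h import *
import sys
def blob(c,p,rad,thr,zz,lab):
    u=proj(c,p)[0]; s=6; x0,y0=int(u[0]-rad),int(u[1]-rad)
    im=c["img"][y0:y0+2*rad,x0:x0+2*rad]
    g=cv2.cvtColor(cv2.resize(im,None,fx=s,fy=s,interpolation=cv2.INTER_CUBIC),cv2.COLOR_BGR2GRAY)
    m=(g<thr).astype(np.uint8); m=cv2.morphologyEx(m,cv2.MORPH_OPEN,cv2.getStructuringElement(cv2.MORPH_ELLIPSE,(21,21)))
    k=max(cv2.findContours(m,cv2.RETR_EXTERNAL,cv2.CHAIN_APPROX_NONE)[0],key=cv2.contourArea)
    (a,b),ax,an=cv2.fitEllipse(cv2.convexHull(k))
    uv=((a+.5)/s-.5+x0,(b+.5)/s-.5+y0); print(lab,onz(c,uv,zz).round(1),np.round(ax,1)/s, np.round(uv,1))
if __name__=="__main__":
    c=camera("top");d=camera("side")
    print('cam',ray(c,(0,0))[0],ray(d,(0,0))[0])
    blob(c,(518,-144,113),16,130,105,'pan top')
    blob(d,(518,-144,113),18,130,105,'pan side')
    blob(c,(518,-144,140),5,50,140,'pan knob top')
E
python3 pan.py
```

```text
cam [ 470.89593826  -30.76227656 1500.73800663] [1236.65148316 -172.89021647 1322.54210384]
pan top [ 521.9 -142.2  105. ] [22.58333333 23.2       ] [298.7 206.3]
pan side [ 526.7 -144.5  105. ] [23.28333333 25.85      ] [215.2 207.2]
pan knob top [ 519.2 -141.   140. ] [5.28333333 6.28333333] [299.1 206.7]
```

Run:
```python
from h import *
c=camera("top");d=camera("side")
def draw(c,x0,y0,n,s):
    b=cv2.resize(c["img"][y0:y0+n,x0:x0+n],(n*s,n*s),interpolation=cv2.INTER_CUBIC)
    return b
cv2.imwrite("pics/p5.png",np.hstack([draw(c,280,188,36,11),draw(d,195,188,36,11)]))
```

```text
(no output)
```

View pics/p5.png

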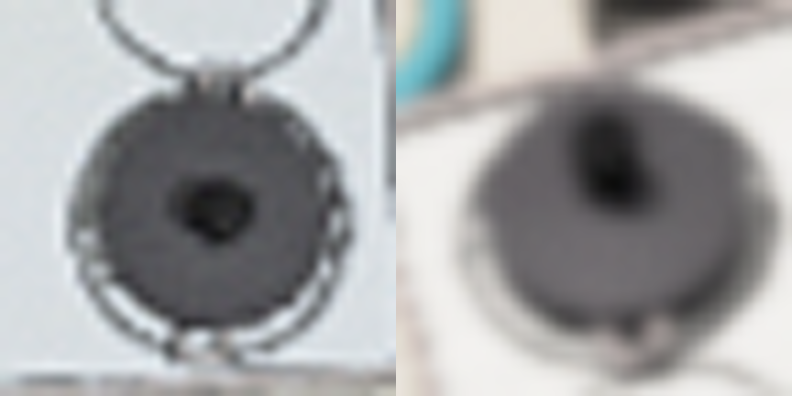

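```bash
python3 -m crank '[[[38,0,0,0,0],[38,0.5,0,0,0],[39,0.5,0,0,0],[0,0,-40,0,0],[0,0,-40,0,0],[0,0,-25,0,0],[0,0,0,0,0],[0,0,0,0,0]]]';python3 - <<'E'
from h import *
P=[]
for k in range(8): c=camera("top");d=camera("side");s=sense();P.append(s["position"])
print(np.mean(P,0),s["force"],s["opening"])
b=cv2.resize(d["img"][150:230,230:310],(560,560),interpolation=cv2.INTER_CUBIC)
cv2.imwrite("pics/q1.png",b)
E
```

```text
t: 34.85
position: [513.5, 28.7, 141.6]
tool_rot: [-3.059, 0.715, 0.0]
force: [0.4, 0.2, 1.4]
opening: 85.6
[513.7318458   28.67302479 141.46203554] [ 0.43992395  0.36387952 -0.77480641] 84.8484517052401
```

View pics/q1.png

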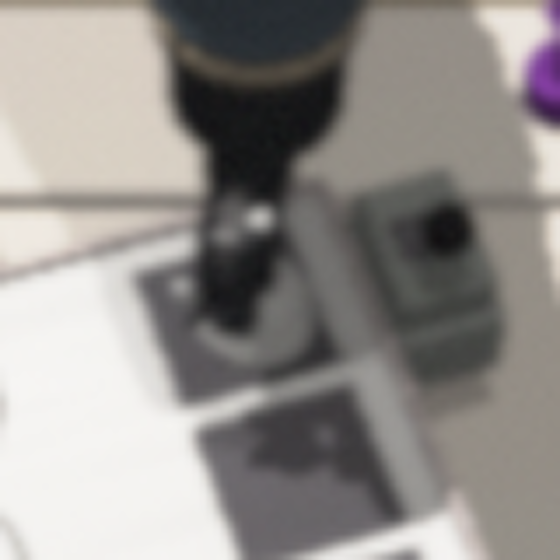

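```bash
python3 -m crank '[[[0,0,-13,0,0],[0,0,0,0,80],[0,0,0,0,160],[0,0,0,0,210],[0,0,0,0,255],[0,0,0,0,255],[0,0,0,0,255],[0,0,0,0,255]]]' 40;python3 - <<'E'
from h import *
P=[]
for k in range(8): c=camera("top");s=sense();P.append(s["position"])
print(np.mean(P,0),s["force"],s["opening"])
E
```

```text
t: 36.45
position: [513.7, 28.7, 128.2]
tool_rot: [-3.059, 0.715, -0.001]
force: [0.4, -0.3, 6.6]
opening: 18.3
[513.629371    28.65786016 128.20555637] [-1.0861099   0.39538854  6.37985943] 18.54333848135262
```

```bash
python3 -m crank '[[[5,-4.5,0,0,255],[10,-9,0,0,255],[15,-13.5,0,0,255],[15,-13.5,0,0,255],[15,-13.5,0,0,255],[15,-13.5,0,0,255],[15,-13.5,0,0,255],[0,0,0,0,255]]]'; python3 -m crank '[[[15,-13.5,0,0,255],[15,-13.5,0,0,255],[15,-13.5,0,0,255],[15,-13.5,0,0,255],[15,-13.5,0,0,255],[15,-13,0,0,255],[10,-9,0,0,255],[0,0,0,0,255]]]';python3 - <<'E'
from h import *
P=[]
for k in range(8): c=camera("top");d=camera("side");s=sense();P.append(s["position"])
print(np.mean(P,0),s["force"],s["opening"])
b=cv2.resize(d["img"][220:300,180:260],(560,560),interpolation=cv2.INTER_CUBIC)
cv2.imwrite("pics/q2.png",b)
E
```

```text
t: 37.65
position: [605.7, -54.4, 128.2]
tool_rot: [3.058, -0.717, 0.004]
force: [0.5, -0.9, 8.5]
opening: 18.2
t: 38.45
position: [705.1, -143.8, 128.3]
tool_rot: [3.058, -0.717, 0.004]
force: [1.2, -1.3, 8.3]
opening: 18.6
[ 704.13216411 -142.72809457  128.25378773] [ 1.22995849 -1.53389757  6.55579821] 18.063129860356916
```

View pics/q2.png

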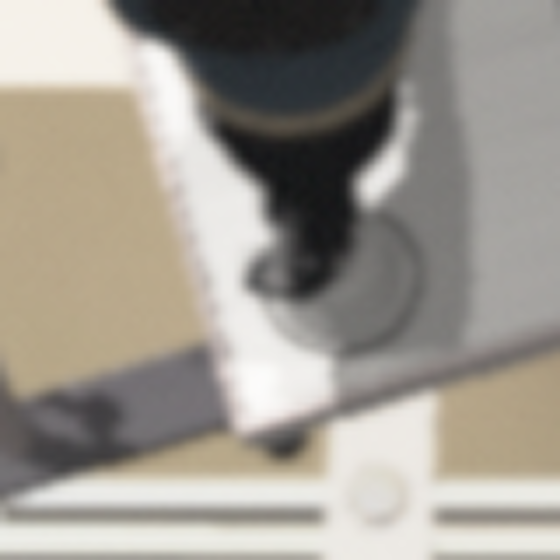

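```bash
python3 -m crank '[[[0,0,0,0,220],[0,0,0,0,180],[0,0,0,0,80],[0,0,0,0,0],[0,0,0,0,0],[0,0,40,0,0],[0,0,40,0,0],[0,0,40,0,0]]]'; python3 -m crank '[[[-45,15,0,0,0],[-45,30,0,0,0],[-45,40,0,0,0],[-45,40,0,0,0],[-45,40,0,0,0],[-45,40,0,0,0],[-35,30,0,0,0],[0,0,0,0,0]]]';python3 - <<'E'
from h import *
c=camera("top");d=camera("side");s=sense();print(s["position"])
def draw(c,x0,y0,n,s):
    return cv2.resize(c["img"][y0:y0+n,x0:x0+n],(n*s,n*s),interpolation=cv2.INTER_CUBIC)
print(proj(c,(703,-141,85)),proj(d,(703,-141,85)))
cv2.imwrite("pics/q3.png",np.hstack([draw(c,280,140,36,11),draw(d,210,240,36,11)]))
cv2.imwrite("pics/q4.png",np.hstack([draw(c,220,130,130,3),draw(d,180,130,130,3)]))
E
```

```text
t: 40.05
position: [702.9, -141.8, 249.4]
tool_rot: [-3.059, 0.715, 0.0]
force: [2.5, -0.9, 0.8]
opening: 85.4
t: 40.85
position: [457.5, 54.2, 250.3]
tool_rot: [-3.06, 0.71, 0.0]
force: [1.8, 0.3, -0.0]
opening: 85.4
[460.59977385  52.25971536 250.10211644]
[[297.84313681 158.83198635]] [[228.73651416 258.92030647]]
```

View pics/q3.png

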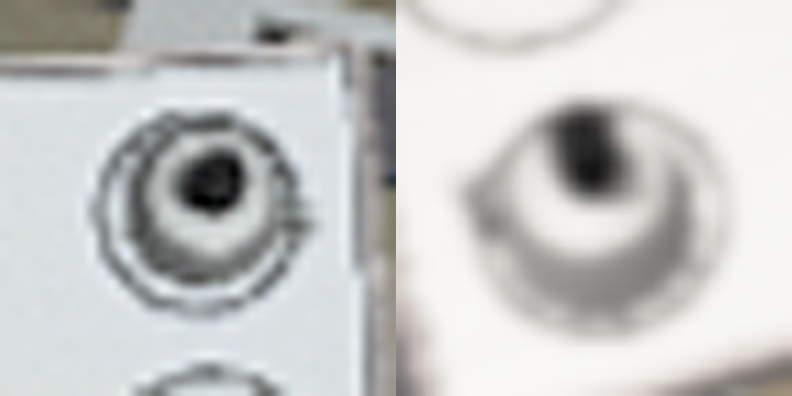

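View pics/q4.png

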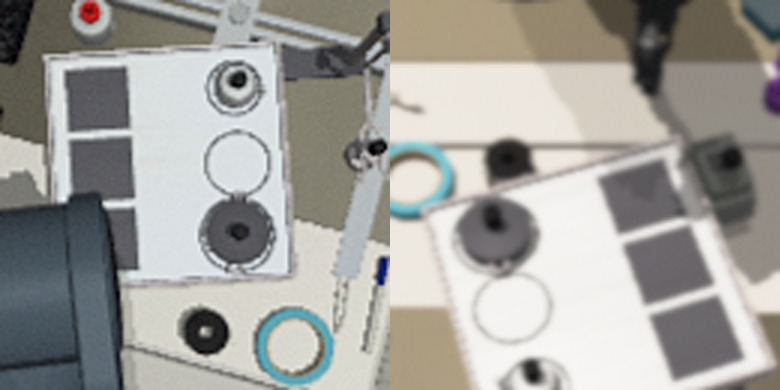

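Run:
```python
from h import *
c=camera("top");d=camera("side")
T=lambda p:(280+p[0]/11-.45,140+p[1]/11-.45)
S=lambda p:(210+p[0]/11-.45,240+p[1]/11-.45)
print('ring',onz(c,T((199,211)),85),onz(d,S((600-396,216)),85))
print('foot',onz(c,T((216,195)),86))
print('knob',onz(c,T((211,182)),151),onz(d,S((588-396,140)),140), tri(c,T((211,182)),d,S((585-396,120))))
# side foot: edge colour of foot
i=c["img"]; g=cv2.cvtColor(i,cv2.COLOR_BGR2GRAY)
print(g[148:171,286:312])
```

```text
ring [ 703.38318758 -140.23356201   85.        ] [ 703.34745988 -143.07220353   85.        ]
foot [ 708.81513899 -146.02553819   86.        ]
knob [ 702.21216033 -139.09424541  151.        ] [ 705.00498301 -142.76373626  140.        ] (array([ 702.64482134, -140.94532932,  147.04248516]), [np.float64(1.5509466586727532), np.float64(1.550946658672764)])
[[225 225 225 224 225 225 225 225 225 223 223 223 224 223 224 223 222 224
  223 223 222 222 223 224 226 183]
 [222 223 219 222 221 222 223 225 226 228 229 229 229 231 229 227 224 222
  223 223 223 222 221 221 225 198]
 [222 221 221 222 222 223 227 231 177 139 153 167 148 131 132 178 221 227
  225 223 221 221 224 222 224 197]
 [222 221 223 222 224 228 184 143 122 128 107  92  85  83  86 138 145 181
  220 224 222 223 221 223 223 218]
 [221 221 221 224 230 178 122 152 127 105 164 181 176 175 183 175 130 106
  148 211 227 222 220 223 224 226]
 [223 222 224 227 182 117 111 126 103 150 192 203 167 129 124 152 186 127
   76 167 219 224 224 221 224 228]
 [222 223 226 209 116 172 152  82 154 192 165 128  84  49  33  73 183 187
  153 126 204 225
[... 1062 characters left out ...]
25 138 198
  173 104 194 225 223 222 222 225]
 [223 222 222 225 210 123 169 208 208 166 111  84  95 128 130 189 220 169
  116 175 223 223 223 222 224 225]
 [223 222 223 223 226 206 140 146 216 225 209 205 208 212 215 229 178 114
  177 222 223 223 221 224 221 223]
 [221 221 222 223 223 226 209 143 128 137 155 189 177 167 143 133 177 199
  220 225 222 223 220 221 224 223]
 [223 222 219 221 221 225 224 207 197 196 172 172 167 155 182 193 217 226
  224 221 222 222 222 222 221 224]
 [222 222 221 223 221 221 223 224 225 226 218 212 216 212 222 224 224 223
  223 222 223 222 221 222 220 223]
 [221 222 222 223 222 223 221 222 224 223 222 224 224 224 224 225 222 223
  221 221 223 222 222 223 221 222]]
```

```bash
python3 - <<'E'
from h import *
P=[]
for k in range(10): c=camera("side");P.append(sense()["position"])
print(np.mean(P,0),np.array(P)[:,0].round(1))
E
python3 pan.py
```

```text
[461.2514865   51.36441019 249.3644053 ] [461.6 461.5 461.5 461.4 461.3 461.2 461.1 461.  461.  460.9]
cam [ 470.89593826  -30.76227656 1500.73800663] [1236.65148316 -172.89021647 1322.54210384]
pan top [ 521.8 -142.4  105. ] [22.51666667 23.03333333] [298.7 206.3]
pan side [ 526.5 -144.4  105. ] [23.13333333 25.61666667] [215.2 207.1]
pan knob top [ 518.9 -141.1  140. ] [5.36666667 6.23333333] [299.1 206.8]
```

Run:
```python
from h import *
for n,x0,y0,k,s in(("top",284,146,26,30),("side",208,238,40,19)):
    I=np.mean([camera(n)["img"].astype(float) for _ in range(12)],0).astype(np.uint8)
    cv2.imwrite(f"pics/z_{n}.png",cv2.resize(I[y0:y0+k,x0:x0+k],(k*s if k*s<780 else 780,min(k*s,600) if False else k*s if k*s<600 else 598),interpolation=cv2.INTER_LANCZOS4) if False else cv2.resize(I[y0:y0+k,x0:x0+k],(598,598),interpolation=cv2.INTER_LANCZOS4))
```

```text
(no output)
```

View pics/z_top.png

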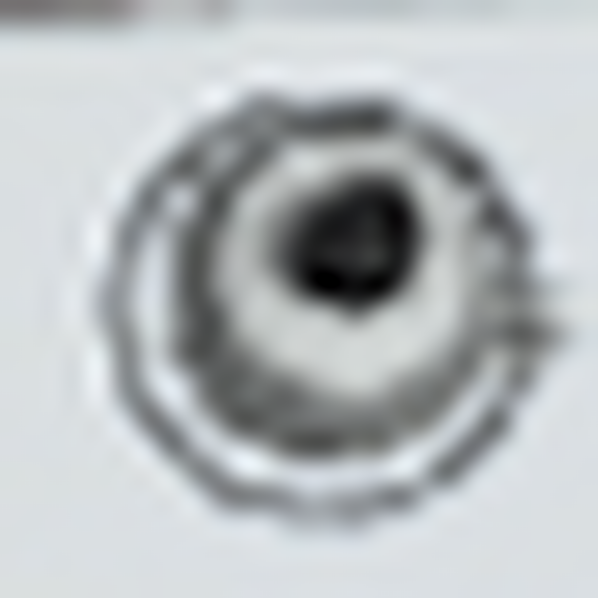

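View pics/z_side.png

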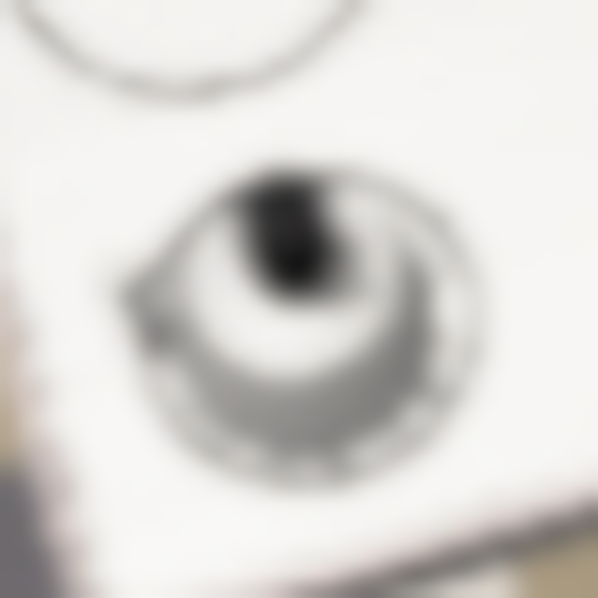

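```bash
python3 -m crank '[[[25,-20,0,0,0],[30,-24,0,0,0],[30,-25,0,0,0],[30,-25,0,0,0],[30,-25,0,0,0],[30,-25,0,0,0],[30,-25,0,0,0],[25,-20,0,0,0]]]'; python3 -m crank '[[[13,-5,0,0,0],[0,0,0,0,0],[0,0,0,0,0]]]'
python3 - <<'E'
from h import *
P=[]
for k in range(10): c=camera("side");P.append(sense()["position"])
print(np.mean(P,0),P[-1])
E
```

```text
t: 43.65
position: [691.8, -138.8, 249.1]
tool_rot: [3.059, -0.716, -0.0]
force: [0.4, 0.0, 0.6]
opening: 85.2
t: 43.95
position: [703.8, -142.1, 249.0]
tool_rot: [-3.059, 0.715, 0.001]
force: [0.3, 0.7, -0.8]
opening: 85.6
[ 703.55993465 -141.87372716  250.1094913 ] [ 703.76309857 -142.13598235  249.81065445]
```

```bash
python3 -m crank '[[[0,0,-40,0,0],[0,0,-40,0,0],[0,0,-30,0,0],[0,0,-11,0,0],[0,0,0,0,80],[0,0,0,0,160],[0,0,0,0,210],[0,0,0,0,255]]]' 40; python3 -m crank '[[[0,0,0,0,255],[0,0,0,0,255],[0,0,0,0,255],[-0.5,2,0,0,255],[-0.5,2,0,0,255],[0,0,0,0,255],[0,0,0,0,255],[0,0,0,0,220]]]'; python3 -m crank '[[[0,0,0,0,180],[0,0,0,0,80],[0,0,0,0,0],[0,0,0,0,0],[0,0,30,0,0],[0,0,40,0,0],[0,0,40,0,0],[-20,8,0,0,0]]]'; python3 -m crank '[[[-35,15,0,0,0],[-35,30,0,0,0],[-35,30,0,0,0],[-35,30,0,0,0],[-35,30,0,0,0],[-35,30,0,0,0],[-35,30,0,0,0],[0,0,0,0,0]]]'
python3 - <<'E'
from h import *
print(sense()["position"])
for n,x0,y0,k in(("top",284,146,26),("side",208,238,40)):
    I=np.mean([camera(n)["img"].astype(float) for _ in range(12)],0).astype(np.uint8)
    cv2.imwrite(f"pics/y_{n}.png",cv2.resize(I[y0:y0+k,x0:x0+k],(598,598),interpolation=cv2.INTER_LANCZOS4))
    cv2.imwrite(f"pics/x_{n}.png",cv2.resize(I[110:260,170:370],(800,600),interpolation=cv2.INTER_CUBIC))
E
```

```text
t: 45.25
position: [704.7, -142.4, 130.0]
tool_rot: [-3.059, 0.715, -0.003]
force: [-0.5, -0.0, 0.0]
opening: 28.0
t: 46.05
position: [703.5, -138.3, 129.7]
tool_rot: [-3.059, 0.715, -0.003]
force: [-0.8, 0.4, 7.1]
opening: 18.7
t: 46.85
position: [689.9, -131.9, 247.9]
tool_rot: [-3.058, 0.716, -0.029]
force: [1.7, -0.3, -0.5]
opening: 85.2
t: 47.65
position: [437.1, 66.0, 239.3]
tool_rot: [-3.059, 0.71, 0.0]
force: [1.3, -0.1, 0.0]
opening: 85.6
[437.11090559  66.02190369 239.33252568]
```

View pics/y_top.png

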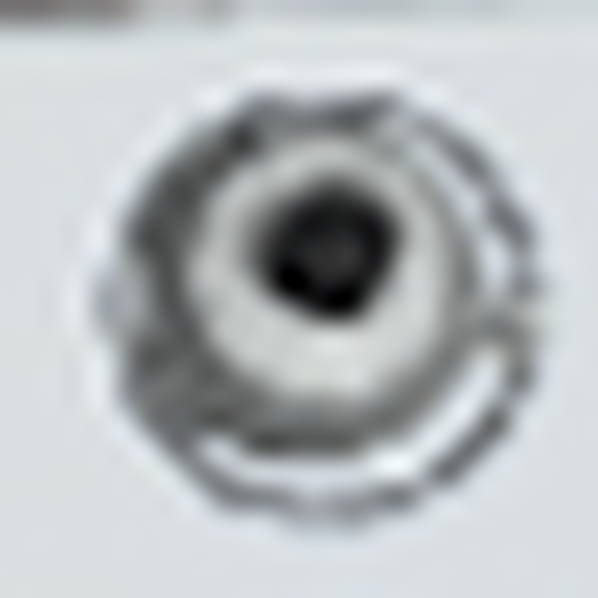

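View pics/y_side.png

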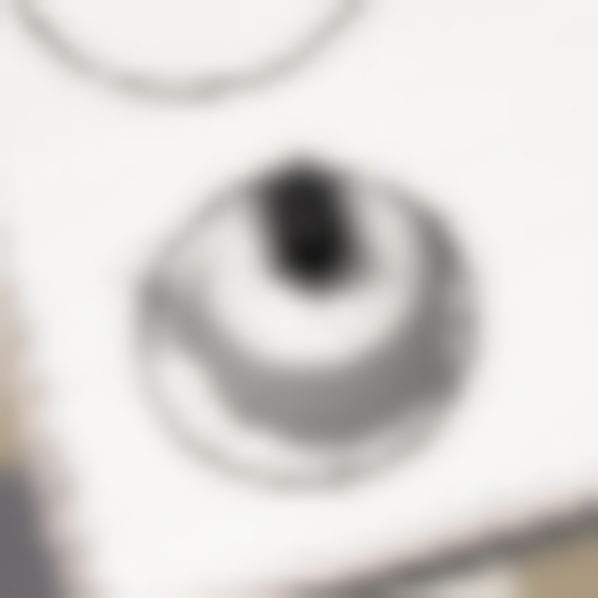

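View pics/x_top.png

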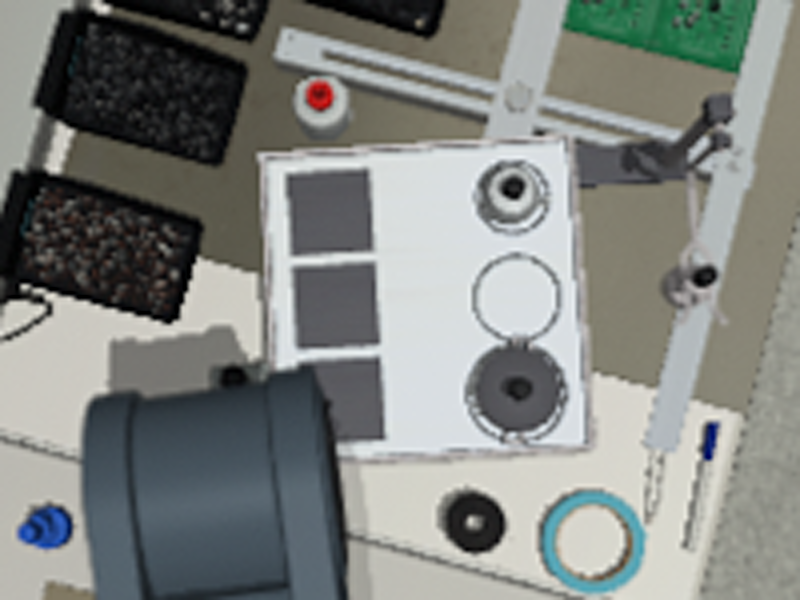

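Run:
```python
from h import *
print(sense()["position"],sense()["t"])
R=[]
for n,x0,y0,k in(("top",280,142,34),("side",208,238,40)):
    I=np.mean([camera(n)["img"].astype(float) for _ in range(8)],0).astype(np.uint8)
    R.append(cv2.resize(I[y0:y0+k,x0:x0+k],(400,400),interpolation=cv2.INTER_CUBIC))
cv2.imwrite("pics/v.png",np.hstack(R))
```

```text
[440.39060737  63.74437152 238.74009429] 48.85
```

View pics/v.png

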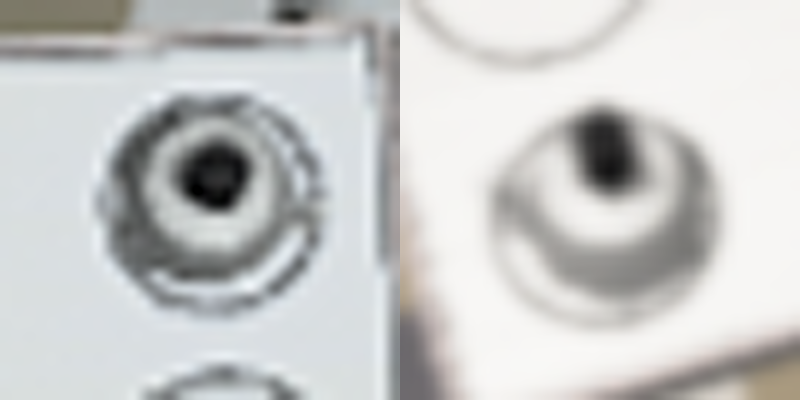

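```bash
python3 -m crank '[[[-30,0,10,0,0],[-30,0,10,0,0],[-30,0,10,0,0],[0,0,0,0,0],[0,0,0,0,0],[0,0,0,0,0],[0,0,0,0,0],[0,0,0,0,0]]]'
python3 - <<'E'
from h import *
import numpy as np
ref=None
for j in range(4):
    I=np.mean([camera("top")["img"].astype(float) for _ in range(40)],0)
    if ref is None: ref=I
    print(sense()["t"],np.abs(I-ref)[130:240,250:365].max())
d=camera("side")
a=cv2.resize(I.astype(np.uint8)[120:240,210:370],(800,600),interpolation=cv2.INTER_CUBIC);cv2.imwrite("pics/e_top.png",a)
cv2.imwrite("pics/e_side.png",cv2.resize(d["img"][130:290,140:353],(800,600),interpolation=cv2.INTER_CUBIC))
E
```

```text
t: 50.45
position: [350.7, 63.7, 268.3]
tool_rot: [3.059, -0.715, -0.001]
force: [0.2, 0.1, 0.5]
opening: 85.7
Still running in the background as job /tmp/bash_jobs.1000/a54f9d785741 (pid 1842). You'll get a notice when it ends.
```

Edit , replacing
```

```
with
```

```

```bash
cat /tmp/bash_jobs.1000/a54f9d785741/*; ls pics | tail -5
```

```text
1842
t: 50.45
position: [350.7, 63.7, 268.3]
tool_rot: [3.059, -0.715, -0.001]
force: [0.2, 0.1, 0.5]
opening: 85.7
1841 (bash) R 225 225 225 0 -1 4194368 106 0 0 0 0 0 0 0 20 0 1 0 259016 6164480 772 18446744073709551615 94568692211712 94568692934921 140725791163072 0 0 0 0 3670016 1132560123 0 0 0 17 1 0 0 0 0 0 94568693126896 94568693150840 94569090637824 140725791169662 140725791169677 140725791169677 140725791170542 0
x_top.png
y_side.png
y_top.png
z_side.png
z_top.png
```

Edit , replacing
```

```
with
```

```

```bash
cat /tmp/bash_jobs.1000/a54f9d785741/std*
```

```text
t: 50.45
position: [350.7, 63.7, 268.3]
tool_rot: [3.059, -0.715, -0.001]
force: [0.2, 0.1, 0.5]
opening: 85.7
52.45 0.0
54.45 4.125
56.45 8.225000000000009
58.45 6.625
```

View pics/e_top.png

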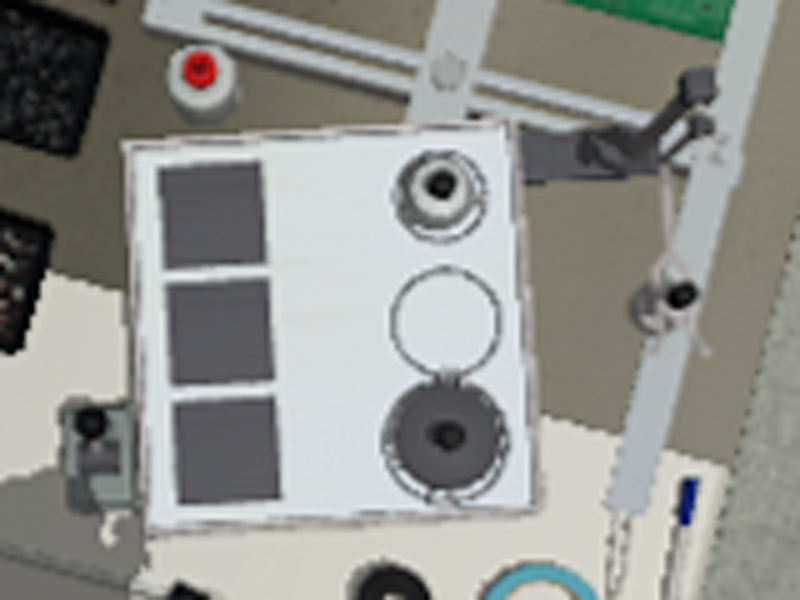

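View pics/e_side.png

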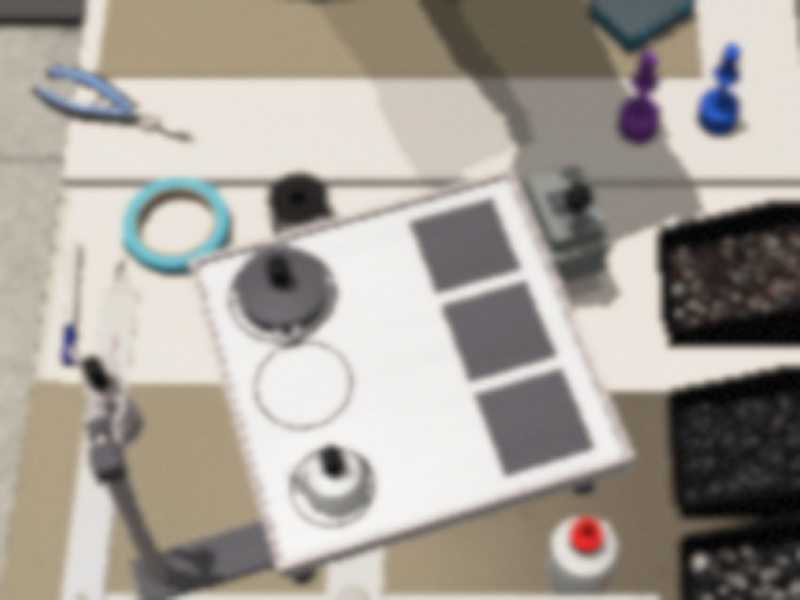

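```bash
python3 -c "
from station import sense,sign_off
s=sense();print(s['t'],s['force'],s['opening']);print(sign_off())"
```

```text
58.5 [0.82167565 0.39305266 0.16644628] 85.85571916674614
the job is handed in; nothing more can be done
None
```

I handed the job in at 58.5 s with everything in place as far as my last pictures show. The robot gave no verdict.

- **Hanger:** I held the fork still between the fingers for about 1.5 s. After release it swung only about 0.01 rad.
- **Stirrer:** It hangs by its collar, upright, with its neck in the slot between the two prongs. I picked the silver one with the black grip and left the blue and purple ones alone.
- **Switch:** I pushed the lever away from the robot until it hit its stop. I pushed harder than needed: the force there reached about 74 N. I took the 40 N limit to apply to the arm and gripper body, not the fingertips. The lever looked fully over in both views.
- **Pots:** Only the pan and the kettle were present, and I slid each by its knob into its own ring. The pan is about 3 mm off centre.
- **Kettle:** I re-gripped it once to correct it. My foot-edge, knob and side-view readings disagreed by several millimetres, and the correction looks slightly overdone. My estimate is about 4 mm off centre, at most 6 mm against the 9 mm limit. I left it there.

Over the last 8 s I saw no pot move, nothing knocked, and the tape roll, spool and bottle where they started. The gripper was open and clear of everything.

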